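# Load the twin-tray boring machine with left- and right-hand brackets

## Task

Get the batch of wooden brackets ready for boring: wind the handwheel until the carriage is fully out against its loading stop, then lay every bracket flat, rib up, on the floor of its own tray, left-hand brackets in the left tray and right-hand ones in the right (left and right as seen from the robot; a left-hand bracket's toe points left when the toe's end of its leg points away from you). When all of them are loaded, wind the carriage back in until it is fully home against the boring stop, and leave the wood offcut and the screw jar that stand among the brackets where they are.

Things in the scene. Friction and masses are not known exactly. Their poses are not given: they have to be found in the camera images.
- machine: blue bench boring machine, fixed; place and yaw (within 0.08 rad) vary. Origin on the table midway between the trays when the carriage is fully out; x away from the robot, y to its left. A clear-topped hood, 135 mm high with heads up to 196 mm, covers x 85 to 247, y -212 to 212 mm; trays are loaded in front of it, carriage out.
- carriage (a joint): travel in m of the aluminium carriage with two trays: 0 = fully in on the boring stop, 0.14 = fully out (towards the robot) on the loading stop; starts 0.005 to 0.05. Moved by the handwheel, geared 8 mm a radian (50 mm a turn): anticlockwise seen from above moves it out, clockwise in. Stays where left; stops rigid.
- wheel_centre (a point): on the vertical axis of the handwheel, at the top of its rim (85 mm above the table). Steel wheel of 114 mm outer diameter lying level on a gearbox beside the right tray; it turns with under 0.1 N m.
- grip (a point): middle of the handwheel's black upright grip, 50 mm from the wheel's axis, 113 mm above the table. The grip is 21 mm in diameter, stands from 86 to 133 mm above the table and revolves freely on its own pin, so it can be pinched from above and carried round in circles about the wheel's axis without turning the hand.
- left_tray (a point): centre of the inner floor of the left tray (on the left seen from the robot). Inside 94 (x) x 180 (y) mm, walls 12 high, 6 thick; floor 30 mm above the table. Moves with the carriage; axes as the machine's: -x is out towards the robot. Holds three left-hand brackets side by side, ribs along x, 48 mm apart.
- right_tray (a point): centre of the inner floor of the right tray (on the right seen from the robot). Inside 94 (x) x 180 (y) mm, walls 12 high, 6 thick; floor 30 mm above the table. Moves with the carriage; axes as the machine's: -x is out towards the robot. Holds three right-hand brackets side by side, ribs along x, 48 mm apart.
- right_1: Right-hand beech bracket, 60 g, maybe absent. Origin: underside, mid leg; z up. Leg 56 (x) x 22 (y) x 8 mm; upright rib 44 (x) x 14 (y) mm centred on it, up to 40 mm height (take it by the rib); flat toe 20 x 20 x 8 mm sticks out sideways at the leg's +x end: x 8 to 28, y -31 to -11 mm. Seen from above with the toe's end away from you, the toe points right. Starts rib up.
- left_1: Left-hand beech bracket, 60 g, maybe absent. Origin: underside, mid leg; z up. Leg 56 (x) x 22 (y) x 8 mm; upright rib 44 (x) x 14 (y) mm centred on it, up to 40 mm height (take it by the rib); flat toe 20 x 20 x 8 mm sticks out sideways at the leg's +x end: x 8 to 28, y 11 to 31 mm. Seen from above with the toe's end away from you, the toe points left. Starts rib up.
- right_2: Right-hand beech bracket, 60 g, maybe absent. Origin: underside, mid leg; z up. Leg 56 (x) x 22 (y) x 8 mm; upright rib 44 (x) x 14 (y) mm centred on it, up to 40 mm height (take it by the rib); flat toe 20 x 20 x 8 mm sticks out sideways at the leg's +x end: x 8 to 28, y -31 to -11 mm. Seen from above with the toe's end away from you, the toe points right. Starts rib up.
- left_2: Left-hand beech bracket, 60 g, maybe absent. Origin: underside, mid leg; z up. Leg 56 (x) x 22 (y) x 8 mm; upright rib 44 (x) x 14 (y) mm centred on it, up to 40 mm height (take it by the rib); flat toe 20 x 20 x 8 mm sticks out sideways at the leg's +x end: x 8 to 28, y 11 to 31 mm. Seen from above with the toe's end away from you, the toe points left. Starts rib up.
- right_3: Right-hand beech bracket, 60 g, maybe absent. Origin: underside, mid leg; z up. Leg 56 (x) x 22 (y) x 8 mm; upright rib 44 (x) x 14 (y) mm centred on it, up to 40 mm height (take it by the rib); flat toe 20 x 20 x 8 mm sticks out sideways at the leg's +x end: x 8 to 28, y -31 to -11 mm. Seen from above with the toe's end away from you, the toe points right. Starts rib up.
- left_3: Left-hand beech bracket, 60 g, maybe absent. Origin: underside, mid leg; z up. Leg 56 (x) x 22 (y) x 8 mm; upright rib 44 (x) x 14 (y) mm centred on it, up to 40 mm height (take it by the rib); flat toe 20 x 20 x 8 mm sticks out sideways at the leg's +x end: x 8 to 28, y 11 to 31 mm. Seen from above with the toe's end away from you, the toe points left. Starts rib up.
- offcut: bystander, leave it alone: rectangular wood offcut 45 x 30 x 30 mm, among the brackets; origin at its underside
- screw_jar: bystander, leave it alone: small clear jar with steel lid, 44 mm wide, 50 mm tall, among the brackets; origin at its underside
Things that resemble listed ones, but are neither listed nor needed, are in the scene too. Leave any blue or green look-alike of the left_3 alone. Leave any orange look-alike of the left_2 alone.

How it is judged:
On the way, in this order (a step that is already met when the one before it is completed fails the run):
1. the carriage is wound fully out against the loading stop (value of joint carriage above 0.1375 m), for 0.2 s.
2. every bracket lies flat in its own tray while the carriage is still out (x of right_1 in the frame of right_tray between -0.047 and 0.047 m and y of right_1 in the frame of right_tray between -0.09 and 0.09 m and z of right_1 in the frame of right_tray between -0.004 and 0.006 m and angle between each of right_1, left_1, right_2, left_2, right_3, left_3's own z axis and vertical below 0.12 rad and x of left_1 in the frame of left_tray between -0.047 and 0.047 m and y of left_1 in the frame of left_tray between -0.09 and 0.09 m and z of left_1 in the frame of left_tray between -0.004 and 0.006 m and x of right_2 in the frame of right_tray between -0.047 and 0.047 m and y of right_2 in the frame of right_tray between -0.09 and 0.09 m and z of right_2 in the frame of right_tray between -0.004 and 0.006 m and x of left_2 in the frame of left_tray between -0.047 and 0.047 m and y of left_2 in the frame of left_tray between -0.09 and 0.09 m and z of left_2 in the frame of left_tray between -0.004 and 0.006 m and x of right_3 in the frame of right_tray between -0.047 and 0.047 m and y of right_3 in the frame of right_tray between -0.09 and 0.09 m and z of right_3 in the frame of right_tray between -0.004 and 0.006 m and x of left_3 in the frame of left_tray between -0.047 and 0.047 m and y of left_3 in the frame of left_tray between -0.09 and 0.09 m and z of left_3 in the frame of left_tray between -0.004 and 0.006 m and value of joint carriage above 0.12 m), for 0.2 s.
3. the carriage is wound fully in against the boring stop (value of joint carriage below 0.0025 m), for 0.2 s.
At the end, for the whole second after the job is handed in: The carriage is within 2.5 mm of the boring stop; every bracket present lies rib up and flat (within 0.12 rad, underside within 6 mm of the tray floor) inside the walls of the tray of its own hand, at rest (x of right_1 in the frame of right_tray between -0.047 and 0.047 m and y of right_1 in the frame of right_tray between -0.09 and 0.09 m and z of right_1 in the frame of right_tray between -0.004 and 0.006 m and angle between each of right_1, left_1, right_2, left_2, right_3, left_3's own z axis and vertical below 0.12 rad and x of left_1 in the frame of left_tray between -0.047 and 0.047 m and y of left_1 in the frame of left_tray between -0.09 and 0.09 m and z of left_1 in the frame of left_tray between -0.004 and 0.006 m and x of right_2 in the frame of right_tray between -0.047 and 0.047 m and y of right_2 in the frame of right_tray between -0.09 and 0.09 m and z of right_2 in the frame of right_tray between -0.004 and 0.006 m and x of left_2 in the frame of left_tray between -0.047 and 0.047 m and y of left_2 in the frame of left_tray between -0.09 and 0.09 m and z of left_2 in the frame of left_tray between -0.004 and 0.006 m and x of right_3 in the frame of right_tray between -0.047 and 0.047 m and y of right_3 in the frame of right_tray between -0.09 and 0.09 m and z of right_3 in the frame of right_tray between -0.004 and 0.006 m and x of left_3 in the frame of left_tray between -0.047 and 0.047 m and y of left_3 in the frame of left_tray between -0.09 and 0.09 m and z of left_3 in the frame of left_tray between -0.004 and 0.006 m and linear speed of each of right_1, left_1, right_2, left_2, right_3, left_3 below 0.02 m/s and value of joint carriage below 0.0025 m); the robot touches nothing.
It fails at once if the offcut or the screw jar is moved by more than 5 cm (distance of any of offcut, screw_jar from where it was at the start of the episode above 0.05 m).
Of right_1, left_1, right_2, left_2, right_3, left_3 only 4 to 6 are there at a start; the rules pass over those that are not, and their reading is None.
At some moment in a run one of right_1, left_1, right_2, left_2, right_3, left_3 may be knocked a few centimetres aside while the robot is not near it.
It also fails if it takes over 210 s, if anything falls off the work surface, if the arm or the gripper's body presses on something with over 40 N, if the wrist force passes 120 N, or if a joint passes its speed limit or range.

## Robot

A 6-joint arm with a two-finger parallel gripper is mounted at the origin on the work surface. World frame = base frame: x ahead of the robot, y to its left, z up, the work surface at z = 0. Lengths are in m, angles in rad, forces in N, time in s.
With the tool pointing down it reaches from about 0.35 to 0.975 m from the base axis. Payload 4.9 kg.
Tool frame: the origin (TCP) lies at the very end of the fingers, on their centre line; the grasp point (between the pads) lies manip.grip_point_offset behind it (manip.grip_point_offset is the distance from the TCP to the grasp point, in m); z points along the fingers, y is the line along which they close (so a half turn about z gives the same grasp; the last joint's range is limited). The gripper opens to 85 mm and grips with 20 to 120 N. Pads are 22 mm wide; open, the fingers measure 114 mm over their backs; the gripper's body (76 mm by 85 mm) begins 54 mm behind the grasp point. The pads swing forward as they close: fully open they stand 13 mm farther back than shut.
Start: joints at [1.002, 0.053, 1.613, -0, 1.476, -0.119], TCP at [0.272, 0.563, 0.231] pointing down, gripper open.
Joint ranges: [-3.01, 3.01], [-1.01, 2.22], [0.06, 2.58], [-1.02, 4.17], [0.09, 2.62], [-3.14, 3.14]. Speed limits (rad/s): [2.57, 2.57, 3.14, 3.14, 3.14, 3.14].

## Interface

Orientations are given as a unit quaternion [w, x, y, z].
In Python, from plant import manip gives the robot as it stands.
- The arm moves only by the shell command python3 -m crank 'ROWS' [OPENING]. ROWS is JSON, a list of rows, each an object of numbers: "x", "y", "z": the shift along the tool's x, y, z in cm; "turn": the turn about the tool's z in rad. In form: [{"x": .., "y": .., "z": .., "turn": ..}, ...]. A call has 1 to 5 rows; each row shifts and turns the commanded pose from where the row before left it, along the tool's axes as they then stand; what a row does not reach is not made up. A row lasts 1/10 s, in which the tool goes at most 50 mm and 8.59 degrees, less where a joint would pass 70% of its speed; a pose out of reach is approached as far as the arm can. A call with a gripper value outside its range is refused whole. OPENING is the opening in per cent of the stroke, from 0 (shut) to 100 (fully open), set as the call begins (- or left out, the last holds). The fingers move at their own pace and stop on an object; the grip force is fixed at half the most. Time passes only in rows, so rows that do not move let the fingers close. It gives the time, the measured TCP pose, the force, the opening and the grip force at its end, in the units of the state.
- manip.state(): the state, without advancing time (a new reading comes with each control period).
- manip.grab_frame(name): name is "side" or "top" or "wrist"; returns (picture, depth): 384x512x3 uint8, red, green, blue; 384x512 float32, m along the optical axis (not along the pixel's ray), 0 where there is no reading.
- manip.camera_model(name): a dict with "mtx" (3x3 intrinsics, pixels), "world_to_cam" (4x4, takes a point from world to camera coordinates). Camera axes: x right, y down, z forward; pixel columns grow to the right and rows downward; lengths in m; the calibration is good to about 2 mm. A picture is of the moment at which its call begins: read the wrist's pose just before it. camera_model takes no time and is no camera call; for the wrist camera it gives the pose at the moment of the call.
- manip.job_done(): hands the job in; it is judged then, once.
The state is a dict: "time": time; "joint_pos": joint angles; "joint_vel": joint speeds; "joint_efforts": joint torques, N m; "tool_pos": TCP position; "tool_rot": TCP orientation; "contact_force": force on the tool from outside, world axes, zero at the start; "ft_torque": the same for the moment, N m; "gripper_width": opening from 0.0 (shut) to 1.0 (fully open); "grasp_force": force on a finger pad.
Only numpy, scipy, OpenCV 4.12 (cv2) and the standard library are available. Lean on these libraries where they do the work, as an engineer would, in place of code of your own. Each camera call takes 0.05 s, during which the arm holds its last target. There are 200 camera calls.

## Working session

There is one attempt and no reset: what is moved stays moved. The work goes in short steps, Python scripts to look and compute and a shell command to move; the robot and the scene stay as the last step left them, time stands still between calls to the robot, and variables do not carry over. Pictures are saved under pics/ and viewed, at most 14 in all, crops included, and the job is handed in when it is done.

```bash
mkdir -p pics; ls; cat > look.py <<'E'
import sys,cv2,numpy as np
from plant import manip
for n in sys.argv[2:]:
    p,d=manip.grab_frame(n); m=manip.camera_model(n)
    np.savez(f'pics/{sys.argv[1]}_{n}.npz',p=p,d=d,K=m['mtx'],T=m['world_to_cam'])
    cv2.imwrite(f'pics/{sys.argv[1]}_{n}.png',cv2.resize(p[:,:,::-1],(800,600),interpolation=cv2.INTER_CUBIC))
E
python3 look.py a top side; python3 - <<'E'
from plant import manip
s=manip.state(); print(s, manip.grip_point_offset)
print(manip.camera_model('top'))
E
```

```text
pics
{'time': 0.1, 'joint_pos': array([ 1.00200353e+00,  5.33060899e-02,  1.61416525e+00, -3.10387194e-05,
        1.47601295e+00, -1.18987312e-01]), 'joint_vel': array([-0.00112796, -0.00297122, -0.00279776,  0.0006187 , -0.00193319,
       -0.00014302]), 'joint_efforts': array([ 8.55388225e-04, -3.94896662e+01, -3.71367109e+01, -1.21076264e-04,
        3.85542095e-03, -2.97869633e-05]), 'tool_pos': array([0.27143411, 0.56234693, 0.2301714 ]), 'tool_rot': array([-3.04341434e-04,  2.23010007e-01,  9.74815696e-01, -8.95651492e-04]), 'contact_force': array([-0.36405985,  0.02693165,  0.94390816]), 'ft_torque': array([ 0.00506593, -0.03860978, -0.00682715]), 'grasp_force': 0.0, 'gripper_width': 0.9974947889612122} 0.0187
{'mtx': array([[474.84752142,   0.        , 256.55896533],
       [  0.        , 474.84752142, 195.93745101],
       [  0.        ,   0.        ,   1.        ]]), 'world_to_cam': array([[-1.20303175e-02, -9.99927303e-01,  8.12328044e-04,
         5.98666040e-02],
       [-9.96742431e-01,  1.19272006e-02, -7.97638233e-02,
         5.58086926e-01],
       [ 7.97483359e-02, -1.76926595e-03, -9.96813459e-01,
         1.24366077e+00],
       [ 0.00000000e+00,  0.00000000e+00,  0.00000000e+00,
         1.00000000e+00]])}
```

View pics/a_top.png

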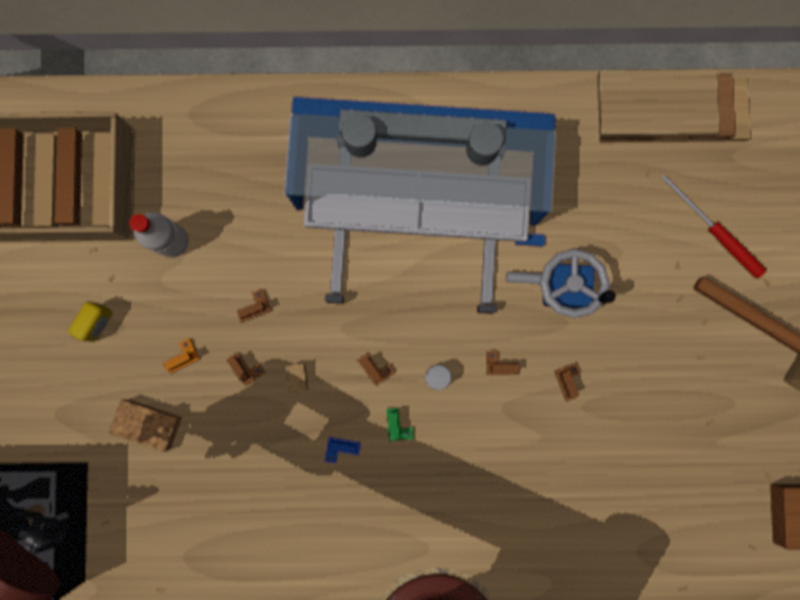

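View pics/a_side.png

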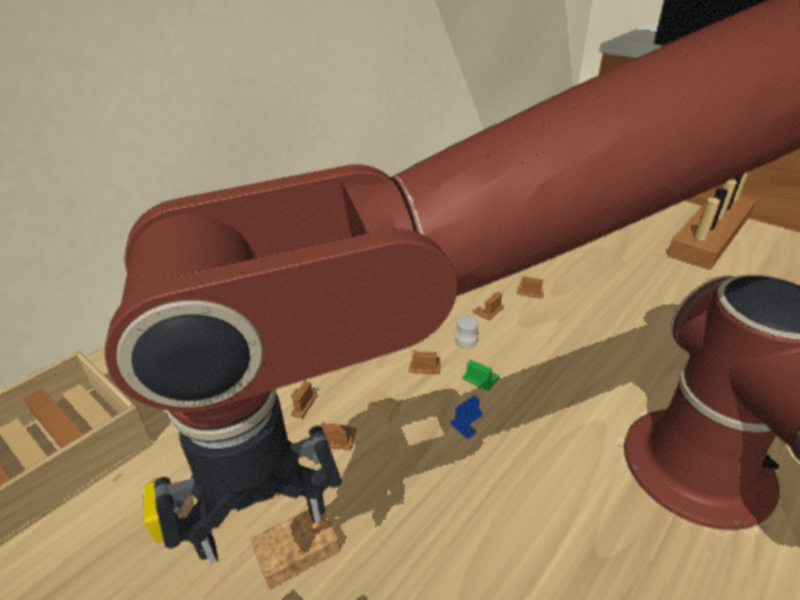

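The top view (800 px) shows five brown brackets at (254,306), (243,368), (375,367), (502,365) and (568,381). The look-alikes are orange (182,356), green (399,425) and blue (342,448). The offcut is at (300,373), the jar at (438,376), and the wheel at (575,283) with its grip at (607,296). Next I confirm with an enlarged crop and measure.

```bash
cat > geo.py <<'E'
import numpy as np,cv2
def load(f):
    z=np.load(f'pics/{f}.npz'); p,d,K,T=z['p'],z['d'],z['K'],z['T']
    v,u=np.mgrid[:384,:512]; c=np.stack([(u-K[0,2])/K[0,0]*d,(v-K[1,2])/K[1,1]*d,d],-1)
    W=(c-T[:3,3])@T[:3,:3]   # R^T (c-t)
    W[d==0]=np.nan
    return p,W,K,T
E
python3 - <<'E'
from geo import *
p,W,K,T=load('a_top')
c=cv2.resize(p[170:300,95:395,::-1],(800,347),interpolation=cv2.INTER_CUBIC); cv2.imwrite('pics/crop1.png',c)
z=W[...,2]
print('table z',np.nanmedian(z[250:300,260:330]))
m=((z>0.022)&(z<0.06)).astype(np.uint8); m[:165]=0; m[300:]=0;m[:,:95]=0;m[:,395:]=0
n,l,s,cc=cv2.connectedComponentsWithStats(m)
for i in range(1,n):
    if s[i,4]<15: continue
    P=W[l==i]; r=cv2.minAreaRect((P[:,:2]*1000).astype(np.float32))
    print(cc[i].round(1),s[i,4],P.mean(0).round(3),np.nanmax(P[:,2]).round(3),[np.round(a,1) for a in r],p[l==i].mean(0).round())
for (v,u) in [(181,368),(181,367),(190,389),(189,388)]: print(u,v,W[v,u].round(4))
rim=W[(z>0.078)&(z<0.092)&(np.mgrid[:384,:512][1]>340)&(np.mgrid[:384,:512][1]<395)&(np.mgrid[:384,:512][0]>150)&(np.mgrid[:384,:512][0]<210)]
print(cv2.minEnclosingCircle((rim[:,:2]*1000).astype(np.float32)),len(rim))
g=W[(z>0.115)&(z<0.15)&(np.mgrid[:384,:512][1]>345)&(np.mgrid[:384,:512][1]<400)&(np.mgrid[:384,:512][0]>150)&(np.mgrid[:384,:512][0]<210)]
print('grip',g.mean(0),len(g))
E
```

```text
table z 0.000460478029601868
[357.8 174.6] 86 [ 0.608 -0.211  0.058] 0.06 [array([ 608.3, -211.9]), array([34. , 38.2]), np.float64(80.5)] [36. 59. 89.]
[374.8 173. ] 46 [ 0.612 -0.255  0.058] 0.06 [array([ 609.7, -254.2]), array([27. , 24.4]), np.float64(0.1)] [39. 59. 87.]
[334.5 176.9] 147 [ 0.606 -0.154  0.036] 0.044 [array([ 606.2, -154.8]), array([58.5, 17.8]), np.float64(85.7)] [110. 107. 106.]
[376.9 181.5] 17 [ 0.59  -0.26   0.058] 0.06 [array([ 590.6, -260.1]), array([15.3,  9.3]), np.float64(66.4)] [33. 55. 89.]
[213.3 190. ] 65 [0.574 0.167 0.039] 0.044 [array([574.8, 167. ]), array([29.2, 13.9]), np.float64(84.8)] [66. 63. 61.]
[366.8 191.7] 95 [ 0.564 -0.233  0.055] 0.06 [array([ 566.7, -234.9]), array([60.8, 23.8]), np.float64(87.6)] [33. 58. 91.]
[160.1 197.4] 109 [0.557 0.307 0.039] 0.047 [array([556.9, 307.9]), array([14.1, 44.3]), np.float64(21.5)] [100.  65.  38.]
[311.4 196.5] 70 [ 0.554 -0.091  0.039] 0.046 [array([554.4, -91.3]), array([29.8, 13.6]), np.float64(88.2)] [62. 59. 58.]
[113.2 230.2] 112 [0.472 0.429 0.039] 0.046 [array([472.5, 430.3]), array([14.2,
[... 699 characters left out ...]
038] 0.046 [array([ 425.8, -226.9]), array([43.7, 15.1]), np.float64(20.6)] [93. 58. 33.]
[102.4 274.1] 394 [0.358 0.457 0.035] 0.042 [array([357.2, 464.4]), array([53. , 60.6]), np.float64(70.0)] [90. 65. 42.]
[251.5 271.5] 93 [0.361 0.069 0.04 ] 0.046 [array([360.5,  68.6]), array([44.2, 13.7]), np.float64(5.4)] [ 32. 104.  50.]
[218.8 285.6] 108 [0.325 0.154 0.039] 0.047 [array([324.7, 154.2]), array([43.3, 14.4]), np.float64(79.7)] [15. 35. 77.]
368 181 [ 0.5883 -0.23    0.086 ]
367 181 [ 0.5887 -0.2283  0.0823]
389 190 [ 0.5601 -0.2678  0.1383]
388 189 [ 0.5631 -0.2671  0.1323]
((590.1321411132812, -229.0555877685547), 56.64585876464844) 820
grip [ 0.56317722 -0.26984459  0.12949801] 70
```

View pics/crop1.png

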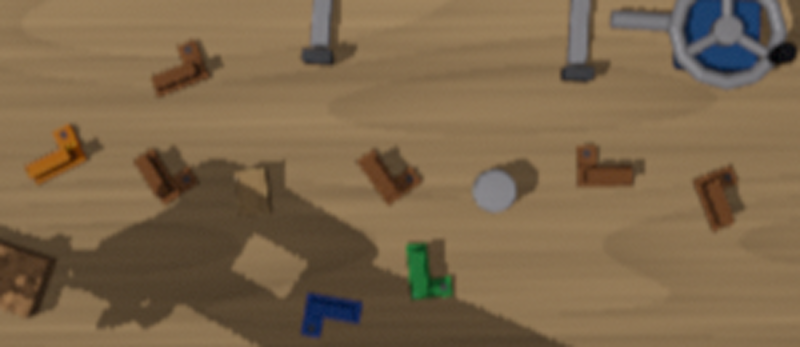

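Hands, read from the crop (image up is +x):
- (180,75): left-hand, toe at the right end pointing up.
- (160,175) and (385,175): left-hand, toe at the lower end pointing right.
- (605,172): right-hand, toe at the left end pointing up.
- (715,200): right-hand, toe at the far end pointing right.

The orange, blue and green pieces are decoys, and the offcut is at (253,190). First I square the tool to the world axes.

```bash
cat > to.py <<'E'
# usage: to.py x y z [yaw of tool-y (closing line) in world deg, mod 180] -> shift in tool cm and turn
import sys,numpy as np
from plant import manip
from scipy.spatial.transform import Rotation as R
s=manip.state(); q=s['tool_rot']; M=R.from_quat([q[1],q[2],q[3],q[0]]).as_matrix()
t=[float(a) for a in sys.argv[1:]]
d=(np.array(t[:3])-s['tool_pos'])@M*100
y=np.degrees(np.arctan2(M[1,1],M[0,1]))
print('pos',s['tool_pos'].round(4),'yaw y',y.round(2),'tilt z',M[:,2].round(4),'F',s['contact_force'].round(1),'w',round(s['gripper_width'],3),'gf',round(s['grasp_force'],1),'t',round(s['time'],1),'q6',s['joint_pos'][5].round(2))
print('shift cm',d.round(2), 'turn', (-np.radians((t[3]-y+90)%180-90)).round(3) if len(t)>3 else '')
E
python3 -m crank '[{"turn":-0.149},{"turn":-0.149},{"turn":-0.149}]' 100
python3 to.py 0.5626 -0.2707 0.20 90
```

```text
pos [0.2714 0.5623 0.2302] yaw y 64.23 tilt z [-0.001  -0.0016 -1.    ] F [-0.4  0.   0.9] w 0.997 gf 0.0 t 0.1 q6 -0.12
shift cm [-62.44 -62.35   3.12] turn -0.45schema error: expected keys x, y, z, turn
```

```bash

python3 -m crank '[{"x":0,"y":0,"z":0,"turn":-0.149},{"x":0,"y":0,"z":0,"turn":-0.149},{"x":0,"y":0,"z":0,"turn":-0.149}]' 100
python3 to.py 0.5626 -0.2707 0.20 90
```

```text
time: 0.4
tool_pos: [0.2715, 0.5625, 0.2305]
tool_rot: [-0.0, -0.002, 1.0, -0.001]
contact_force: [-0.3, 0.4, 0.2]
gripper_width: 1.001
grasp_force: 0.0
pos [0.2715 0.5625 0.2305] yaw y 90.19 tilt z [-7.0e-04 -1.1e-03 -1.0e+00] F [-0.3  0.4  0.2] w 1.001 gf 0.0 t 0.4 q6 -0.57
shift cm [-28.83 -83.41   3.12] turn 0.003
```

```bash

R='"z":0,"turn":0'
python3 -m crank '[{"x":-1.45,"y":-4.17,"z":0,"turn":0},{"x":-1.45,"y":-4.17,"z":0,"turn":0},{"x":-1.45,"y":-4.17,"z":0,"turn":0},{"x":-1.45,"y":-4.17,"z":0,"turn":0},{"x":-1.45,"y":-4.17,"z":0,"turn":0}]' | head -2
python3 -m crank '[{"x":-1.45,"y":-4.17,"z":0,"turn":0},{"x":-1.45,"y":-4.17,"z":0,"turn":0},{"x":-1.45,"y":-4.17,"z":0,"turn":0},{"x":-1.45,"y":-4.17,"z":0,"turn":0},{"x":-1.45,"y":-4.17,"z":0,"turn":0}]' | head -2
python3 -m crank '[{"x":-1.45,"y":-4.17,"z":0,"turn":0},{"x":-1.45,"y":-4.17,"z":0,"turn":0},{"x":-1.45,"y":-4.17,"z":0,"turn":0},{"x":-1.45,"y":-4.17,"z":0,"turn":0},{"x":-1.45,"y":-4.17,"z":0,"turn":0}]' | head -2
python3 -m crank '[{"x":-1.45,"y":-4.17,"z":0,"turn":0},{"x":-1.45,"y":-4.17,"z":0,"turn":0},{"x":-1.45,"y":-4.17,"z":0,"turn":0},{"x":-1.45,"y":-4.17,"z":0,"turn":0},{"x":-1.45,"y":-4.17,"z":0,"turn":0}]' | head -2
python3 to.py 0.5626 -0.2707 0.097 90
```

```text
time: 0.9
tool_pos: [0.3436, 0.3524, 0.2307]
time: 1.4
tool_pos: [0.4155, 0.1437, 0.231]
time: 1.9
tool_pos: [0.4875, -0.0651, 0.2309]
time: 2.4
tool_pos: [0.5595, -0.2737, 0.2306]
pos [ 0.5595 -0.2737  0.2306] yaw y 89.82 tilt z [-7.e-04  7.e-04 -1.e+00] F [ 0.8 -0.2  1.1] w 0.998 gf 0.0 t 2.4 q6 -2.14
shift cm [-0.32  0.29 13.36] turn -0.003
```

```bash

python3 -m crank '[{"x":-0.32,"y":0.3,"z":3.3,"turn":0},{"x":0,"y":0,"z":3.3,"turn":0},{"x":0,"y":0,"z":3.3,"turn":0},{"x":0,"y":0,"z":3.4,"turn":0}]' 45 
python3 -m crank '[{"x":0,"y":0,"z":0,"turn":0},{"x":0,"y":0,"z":0,"turn":0},{"x":0,"y":0,"z":0,"turn":0},{"x":0,"y":0,"z":0,"turn":0},{"x":0,"y":0,"z":0,"turn":0}]' 0
python3 to.py 0.5626 -0.2707 0.097 90; python3 look.py b top wrist; python3 - <<'E'
from geo import *
p,W,K,T=load('b_top')
# carriage front edge & trays
m=(W[...,2]>0.036)&(W[...,2]<0.05)
z=W[...,2]
for u in (200,230,260,300,330):
    col=[(v,W[v,u].round(3).tolist()) for v in range(125,160)]
    print(u,[(a,b[0],b[2]) for a,b in col if 0.015<b[2]<0.06][-4:])
E
```

```text
time: 2.8
tool_pos: [0.5623, -0.269, 0.0965]
tool_rot: [-0.0, 0.002, 1.0, 0.0]
contact_force: [0.1, 0.3, 0.6]
gripper_width: 0.447
grasp_force: 0.0
time: 3.3
tool_pos: [0.5594, -0.2679, 0.0942]
tool_rot: [-0.004, 0.001, 1.0, 0.001]
contact_force: [-2.1, -4.4, -25.9]
gripper_width: 0.225
grasp_force: 60.8
pos [ 0.5594 -0.2679  0.0942] yaw y 89.84 tilt z [-0.0072  0.0028 -1.    ] F [ -2.1  -4.4 -25.9] w 0.225 gf 60.8 t 3.3 q6 -2.13
shift cm [-0.32 -0.28 -0.29] turn -0.003
200 [(141, 0.704, 0.048), (142, 0.702, 0.043), (143, 0.699, 0.044), (144, 0.7, 0.026)]
230 [(143, 0.698, 0.045), (144, 0.695, 0.045), (145, 0.694, 0.04), (146, 0.693, 0.028)]
260 [(145, 0.692, 0.045), (146, 0.69, 0.039), (147, 0.686, 0.045), (148, 0.687, 0.025)]
300 [(148, 0.683, 0.041), (149, 0.681, 0.041), (150, 0.679, 0.032), (151, 0.678, 0.026)]
330 [(151, 0.674, 0.04), (152, 0.672, 0.037), (153, 0.673, 0.019), (155, 0.668, 0.017)]
```

```bash

python3 -m crank '[{"x":0,"y":0,"z":0.2,"turn":0},{"x":0,"y":0,"z":0,"turn":0}]'
python3 - <<'E'
import numpy as np
p=np.radians(-123.4+30*np.arange(13)); x=-5*np.cos(p);y=5*np.sin(p)
print(np.c_[np.diff(x),np.diff(y)].round(2).tolist())
E
```

```text
time: 3.6
tool_pos: [0.5601, -0.2685, 0.0941]
tool_rot: [-0.003, 0.001, 1.0, 0.001]
contact_force: [-3.7, -4.2, -20.8]
gripper_width: 0.227
grasp_force: 61.2
[[-2.46, -0.82], [-2.54, 0.52], [-1.94, 1.72], [-0.82, 2.46], [0.52, 2.54], [1.72, 1.94], [2.46, 0.82], [2.54, -0.52], [1.94, -1.72], [0.82, -2.46], [-0.52, -2.54], [-1.72, -1.94]]
```

View pics/b_wrist.png

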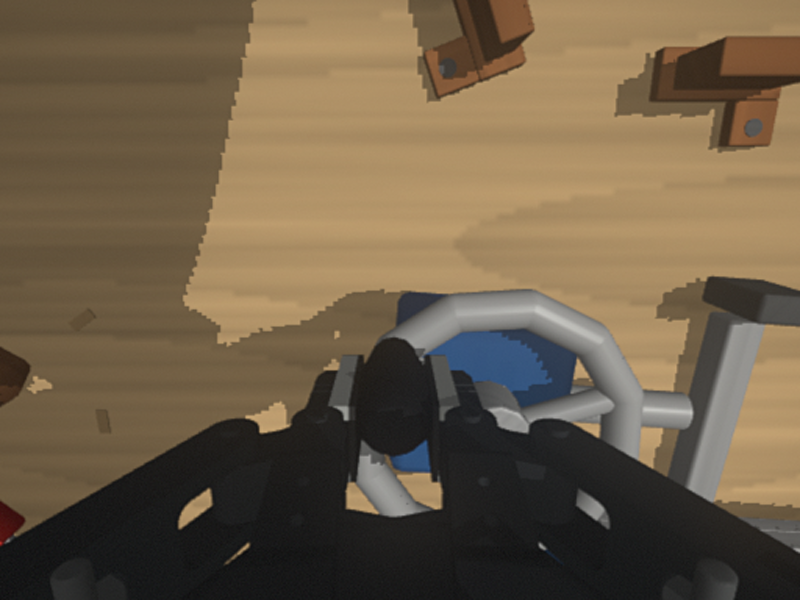

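The wrist view shows the black grip (390,395) well pinched between the pads, with the wheel beside it. Winding anticlockwise.

```bash

python3 -m crank '[{"x":-2.46,"y":-0.82,"z":0,"turn":0},{"x":-2.54,"y":0.52,"z":0,"turn":0},{"x":-1.94,"y":1.72,"z":0,"turn":0}]'
python3 -m crank '[{"x":-0.82,"y":2.46,"z":0,"turn":0},{"x":0.52,"y":2.54,"z":0,"turn":0},{"x":1.72,"y":1.94,"z":0,"turn":0}]'
python3 -c "
import numpy as np
for k in (90,180): p=np.radians(-123.4+k);print(.590+.05*np.cos(p),-.229+.05*np.sin(p))"
```

```text
time: 3.9
tool_pos: [0.6331, -0.2596, 0.0942]
tool_rot: [0.002, 0.003, 1.0, -0.003]
contact_force: [4.7, -6.7, -24.1]
gripper_width: 0.229
grasp_force: 61.6
time: 4.2
tool_pos: [0.6161, -0.1858, 0.094]
tool_rot: [-0.003, 0.0, 1.0, -0.002]
contact_force: [-11.2, -22.2, -19.4]
gripper_width: 0.225
grasp_force: 62.3
0.6317423931631703 -0.2565240370042498
0.6175240370042497 -0.18725760683682968
```

```bash

python3 -m crank '[{"x":2.46,"y":0.82,"z":0,"turn":0},{"x":2.54,"y":-0.52,"z":0,"turn":0},{"x":1.94,"y":-1.72,"z":0,"turn":0}]' | grep -v rot
python3 -m crank '[{"x":0.82,"y":-2.46,"z":0,"turn":0},{"x":-0.52,"y":-2.54,"z":0,"turn":0},{"x":-1.72,"y":-1.94,"z":0,"turn":0}]' | grep -v rot
python3 -m crank '[{"x":-2.46,"y":-0.82,"z":0,"turn":0},{"x":-2.54,"y":0.52,"z":0,"turn":0},{"x":-1.94,"y":1.72,"z":0,"turn":0}]'| grep -v rot
python3 -m crank '[{"x":-0.82,"y":2.46,"z":0,"turn":0},{"x":0.52,"y":2.54,"z":0,"turn":0},{"x":1.72,"y":1.94,"z":0,"turn":0}]'| grep -v rot
python3 look.py c top; python3 - <<'E'
from geo import *
p,W,K,T=load('c_top')
for u in (200,230,260,300,330):
    print(u,[(v,W[v,u].round(3).tolist()) for v in range(125,200) if .015<W[v,u,2]<.06][-3:])
E
```

```text
time: 4.5
tool_pos: [0.5506, -0.2024, 0.0944]
contact_force: [32.3, -20.2, -48.1]
gripper_width: 0.232
grasp_force: 60.4
time: 4.8
tool_pos: [0.5597, -0.2683, 0.0941]
contact_force: [-0.2, 2.9, -19.2]
gripper_width: 0.23
grasp_force: 64.0
time: 5.1
tool_pos: [0.6333, -0.2594, 0.0942]
contact_force: [3.8, -6.5, -23.9]
gripper_width: 0.229
grasp_force: 63.4
time: 5.4
tool_pos: [0.6161, -0.1858, 0.094]
contact_force: [-9.9, -23.2, -18.2]
gripper_width: 0.23
grasp_force: 63.9
200 [(171, [0.625, 0.202, 0.038]), (172, [0.623, 0.202, 0.039]), (173, [0.622, 0.204, 0.024])]
230 [(173, [0.618, 0.122, 0.047]), (174, [0.616, 0.122, 0.042]), (175, [0.615, 0.123, 0.03])]
260 [(175, [0.613, 0.043, 0.041]), (176, [0.61, 0.044, 0.042]), (177, [0.609, 0.043, 0.028])]
300 [(177, [0.606, -0.062, 0.044]), (178, [0.603, -0.062, 0.044]), (179, [0.601, -0.062, 0.041])]
330 [(179, [0.599, -0.14, 0.044]), (180, [0.597, -0.14, 0.043]), (181, [0.595, -0.141, 0.04])]
```

```bash

python3 - <<'E'
from geo import *
p,W,K,T=load('a_top')
# yaw from the tray front edge in c
_,C,_,_=load('c_top')
P=[]
for u in range(198,335,4):
    v=[v for v in range(125,200) if .036<C[v,u,2]<.06]
    if v: P.append(C[v[-1],u,:2])
P=np.array(P); k=np.polyfit(P[:,1],P[:,0],1); yaw=-np.arctan(k[0]); print('yaw',yaw,k)
h=p.astype(int); blue=(h[...,2]>h[...,0]*1.6)&(h[...,2]>60)
v,u=np.mgrid[:384,:512]
for n,lo,hi in (('L',180,205),('R',335,358)):
    m=blue&(u>lo)&(u<hi)&(v>60)&(v<146)&(W[...,2]>.03)
    Q=W[m]; mx=Q[:,0]*np.cos(yaw)+Q[:,1]*np.sin(yaw); my=-Q[:,0]*np.sin(yaw)+Q[:,1]*np.cos(yaw)
    print(n,len(Q),np.percentile(mx,[0,2,5,50]).round(3),np.percentile(my,[2,50,98]).round(3),Q[mx<np.percentile(mx,5)].mean(0).round(3))
mx=P[:,0]*np.cos(yaw)+P[:,1]*np.sin(yaw); print('edge mx',mx.mean(),mx.std())
E
```

```text
yaw -0.06849360639787708 [0.06860092 0.59798807]
L 190 [0.714 0.841 0.842 0.857] [0.24  0.261 0.281] [0.82  0.215 0.129]
R 227 [0.71  0.711 0.713 0.852] [-0.135 -0.115 -0.09 ] [ 0.701 -0.174  0.097]
edge mx 0.5965859287475695 0.01887821389241977
```

```bash

python3 -m crank '[{"x":2.46,"y":0.82,"z":0,"turn":0},{"x":2.54,"y":-0.52,"z":0,"turn":0},{"x":1.94,"y":-1.72,"z":0,"turn":0}]' | grep -v rot
python3 -m crank '[{"x":0.82,"y":-2.46,"z":0,"turn":0},{"x":-0.52,"y":-2.54,"z":0,"turn":0},{"x":-1.72,"y":-1.94,"z":0,"turn":0}]' | grep -v rot
python3 - <<'E'
import numpy as np
p=np.radians(-123.4+10*np.arange(10)); x=-5*np.cos(p);y=5*np.sin(p)
print(np.c_[np.diff(x),np.diff(y)].round(2).tolist())
E
```

```text
time: 5.75
tool_pos: [0.5505, -0.2023, 0.0944]
contact_force: [32.5, -20.9, -48.0]
gripper_width: 0.229
grasp_force: 61.4
time: 6.05
tool_pos: [0.5597, -0.2683, 0.0941]
contact_force: [0.6, 3.1, -19.8]
gripper_width: 0.227
grasp_force: 64.8
[[-0.77, -0.41], [-0.83, -0.28], [-0.86, -0.13], [-0.87, 0.02], [-0.85, 0.18], [-0.81, 0.32], [-0.74, 0.46], [-0.65, 0.58], [-0.54, 0.68]]
```

```bash

python3 -m crank '[{"x":-0.77,"y":-0.41,"z":0,"turn":0},{"x":-0.83,"y":-0.28,"z":0,"turn":0},{"x":-0.86,"y":-0.13,"z":0,"turn":0}]' | grep -E 'pos|force'
python3 -m crank '[{"x":-0.87,"y":0.02,"z":0,"turn":0}]' | grep -E 'pos|contact'
python3 look.py d top; python3 - <<'E'
from geo import *
p,W,K,T=load('d_top')
print([(v,W[v,260].round(3).tolist()) for v in range(125,220) if .015<W[v,260,2]<.06][-3:])
E
```

```text
tool_pos: [0.5849, -0.2797, 0.0942]
contact_force: [-4.2, -12.7, -23.3]
grasp_force: 64.3
tool_pos: [0.5941, -0.2802, 0.0942]
contact_force: [-0.9, -15.7, -25.1]
[(186, [0.583, 0.044, 0.046]), (187, [0.581, 0.044, 0.042]), (188, [0.579, 0.044, 0.028])]
```

```bash

python3 -m crank '[{"x":-0.85,"y":0.18,"z":0,"turn":0}]' | grep -E 'pos|contact'
python3 -m crank '[{"x":-0.81,"y":0.32,"z":0,"turn":0}]' | grep -E 'pos|contact'
python3 -m crank '[{"x":-0.37,"y":0.22,"z":0,"turn":0}]' | grep -E 'pos|contact'
```

```text
tool_pos: [0.601, -0.2795, 0.094]
contact_force: [-24.1, -21.8, -13.9]
tool_pos: [0.6021, -0.2791, 0.0939]
contact_force: [-47.6, -29.5, -5.1]
tool_pos: [0.6023, -0.2791, 0.0938]
contact_force: [-52.6, -31.9, -3.4]
```

```bash

python3 -m crank '[{"x":0,"y":0,"z":0,"turn":0},{"x":0.6,"y":-0.3,"z":0,"turn":0},{"x":0.4,"y":-0.25,"z":0,"turn":0}]' | grep -E 'pos|contact'
python3 -m crank '[{"x":0,"y":0,"z":0,"turn":0},{"x":0,"y":0,"z":0,"turn":0},{"x":0,"y":0,"z":0,"turn":0},{"x":0,"y":0,"z":0,"turn":0}]' 45| grep -E 'pos|contact|width'
python3 -m crank '[{"x":0,"y":0,"z":-4.5,"turn":0},{"x":0,"y":0,"z":-4.5,"turn":0},{"x":0,"y":0,"z":-4.5,"turn":0},{"x":4.5,"y":0,"z":0,"turn":0},{"x":4.5,"y":0,"z":0,"turn":0}]' 100| grep -E 'pos|contact'
python3 look.py e top; python3 - <<'E'
from geo import *
p,W,K,T=load('e_top')
cv2.imwrite('pics/e_crop.png',cv2.resize(p[100:300,90:400,::-1],(800,516),interpolation=cv2.INTER_CUBIC))
z=W[...,2]
print('edge',[(v,W[v,260].round(3).tolist()) for v in range(125,220) if .015<W[v,260,2]<.06][-3:])
m=((z>0.022)&(z<0.06)).astype(np.uint8); m[:190]=0; m[300:]=0;m[:,:95]=0;m[:,395:]=0
n,l,s,cc=cv2.connectedComponentsWithStats(m)
for i in range(1,n):
    if 60<s[i,4]<210:
        P=W[l==i]; r=cv2.minAreaRect((P[:,:2]*1000).astype(np.float32)); b=cv2.boxPoints(r)
        e=b[1]-b[0];f=b[2]-b[1]; L=e if np.hypot(*e)>np.hypot(*f) else f
        print(cc[i].round(0),np.round(r[0],1),np.round(r[1],1),'axis deg',np.degrees(np.arctan2(L[1],L[0])).round(1)%180,p[l==i].mean(0).round())
# tray walls
f=W[(z>.037)&(z<.047)]
q=W[170:195,195:345].reshape(-1,3); q=q[(q[:,2]>.038)&(q[:,2]<.047)]
print(len(q))
E
```

```text
tool_pos: [0.6002, -0.2798, 0.0941]
contact_force: [-7.8, -11.2, -20.6]
tool_pos: [0.6086, -0.2755, 0.0997]
contact_force: [-0.4, -0.1, -0.8]
gripper_width: 0.448
tool_pos: [0.5177, -0.2754, 0.2358]
contact_force: [-0.3, -0.7, 0.4]
edge [(186, [0.583, 0.044, 0.045]), (187, [0.58, 0.044, 0.045]), (188, [0.579, 0.044, 0.033])]
[316. 191.] [571.6 -88. ] [125.   8.] axis deg 85.9 [138. 135. 137.]
[160. 197.] [557. 308.] [15.2 44.3] axis deg 112.3 [104.  68.  40.]
[312. 196.] [554.2 -91.3] [29.6 13.9] axis deg 88.9 [65. 62. 60.]
[113. 230.] [472.2 430.5] [14.4 45.3] axis deg 115.3 [147.  90.  29.]
[152. 235.] [457.5 329.6] [44.3 15.2] axis deg 33.6 [97. 62. 36.]
[237. 236.] [453.9 105.7] [43.4 13.7] axis deg 35.3 [104.  65.  37.]
[189. 241.] [441.1 232.6] [45.  30.5] axis deg 6.2 [142. 115.  78.]
[280. 241.] [439.8  -5.2] [38.2 39.5] axis deg 179.0 [133. 130. 133.]
[322. 235.] [ 452.9 -118.4] [43.6 10.5] axis deg 89.4 [102.  64.  36.]
[364. 245.] [ 425.3 -226.8] [43.9 14.6] axis deg 21.1 [98. 61. 35.]
[252. 272.] [360.4  68.6] [43.7 13.8] axis deg 5.8 [ 34. 109.  53.]
[219. 286.] [324.6 154.4] [43.7 14.5] axis deg 80.0 [ 32.  64. 126.]
489
```

View pics/e_crop.png

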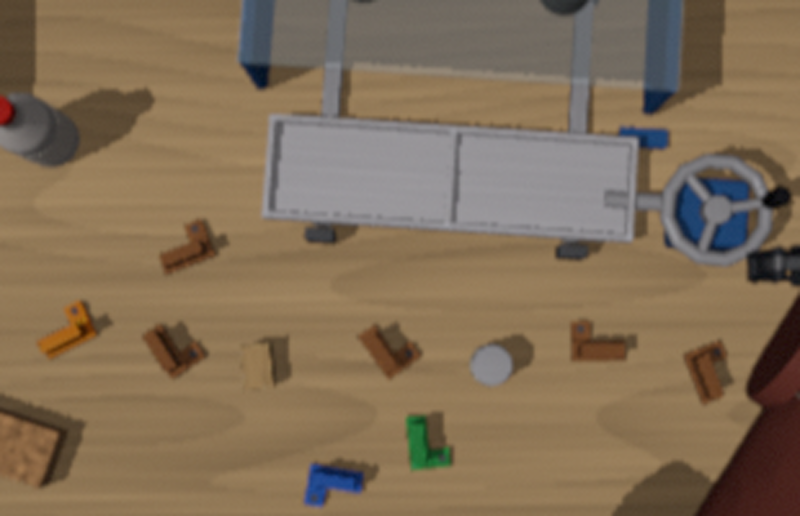

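The carriage is fully out. In the crop the trays span (270,117), (637,138), (633,240), (264,217) with the divider at x≈455. All 5 brackets, the offcut (257,365) and the jar (491,364) are in place, and there is no sixth bracket. A grey bar from the gearbox reaches to (605,199), so I'll keep clear of that corner.

```bash

python3 - <<'E'
from geo import *
p,W,K,T=load('e_top'); R=T[:3,:3]; o=-R.T@T[:3,3]
def ray(u,v,z):
    d=R.T@np.array([(u-K[0,2])/K[0,0],(v-K[1,2])/K[1,1],1]); return o+d*(z-o[2])/d[2]
c=np.array([ray(90+(u-.5)/2.58,100+(v-.5)/2.58,.042) for u,v in [(270,117),(637,138),(633,240),(264,217)]])[:,:2]
print(c.round(4),'w',np.linalg.norm(c[0]-c[1]),np.linalg.norm(c[2]-c[3]),np.linalg.norm(c[0]-c[3]),np.linalg.norm(c[1]-c[2]))
ctr=c.mean(0); ey=(c[0]+c[3]-c[1]-c[2]); ey/=np.linalg.norm(ey); ex=np.array([ey[1],-ey[0]])
print('centre',ctr.round(4),'yaw deg',np.degrees(np.arctan2(ex[1],ex[0])))
# bar height, tray floor/depth rows along machine frame
mm=lambda P:np.c_[(P[:,:2]-ctr)@ex,(P[:,:2]-ctr)@ey,P[:,2]]
M=mm(W.reshape(-1,3)).reshape(384,512,3)
ok=(abs(M[...,1])<.17)&(abs(M[...,0])<.08)
h=M[ok&(M[...,2]>.037)&(M[...,2]<.05)]
print('wall x hist',np.histogram(h[:,0],np.arange(-.08,.081,.005)))
ok=(abs(M[...,0])<.035)&(abs(M[...,1])<.22)
h=M[ok&(M[...,2]>.037)&(M[...,2]<.05)]
print('wall y hist',np.histogram(h[:,1],np.arange(-.22,.221,.01))[0])
h=M[(abs(M[...,0])<.03)&(M[...,1]<-.12)&(M[...,1]>-.19)]
for a in h[h[:,2]>.045][:12]: print(a.round(3))
print('floor',np.median(M[(abs(M[...,0])<.03)&(abs(M[...,1]-.1)<.05)][:,2]))
for s in (.046,.094,.142,-.046,-.094,-.142): print(s,(ctr+ey*s-ex*.002).round(4))
E
```

```text
[[ 0.694   0.2159]
 [ 0.6677 -0.16  ]
 [ 0.5629 -0.1533]
 [ 0.5909  0.2222]] w 0.3768664332943323 0.37652839385379877 0.1032436677558197 0.10504889007760396
centre [0.6289 0.0312] yaw deg -4.130064389361471
wall x hist (array([  0,  11,  37,  40,  21,  69, 233,  20,   8,   7,   2,   5,   3,
         9,  11,   7,  11,   6,   7,   3,   8,   6,   5,   5,   5,  96,
       233,  16,   0,   0,   0,   0]), array([-8.0000000e-02, -7.5000000e-02, -7.0000000e-02, -6.5000000e-02,
       -6.0000000e-02, -5.5000000e-02, -5.0000000e-02, -4.5000000e-02,
       -4.0000000e-02, -3.5000000e-02, -3.0000000e-02, -2.5000000e-02,
       -2.0000000e-02, -1.5000000e-02, -1.0000000e-02, -5.0000000e-03,
        6.9388939e-17,  5.0000000e-03,  1.0000000e-02,  1.5000000e-02,
        2.0000000e-02,  2.5000000e-02,  3.0000000e-02,  3.5000000e-02,
        4.0000000e-02,  4.5000000e-02,  5.0000000e-02,  5.5000000e-02,
        6.0000000e-02,  6.5000000e-02,  7.0000000e-02,  7.5000000e-02,
        8.0000000e-02]))
wall y hist [ 3 10  7 74  8 12  1  1  1  1  0  1  2  0  0  1  1  0  0  0  1 12 45  1
  0  0  0  1  1  1  0  1  0  0  1  2  0  3  0  1 60  7  0  0]
[ 0.023 -0.184  0.047]
[ 0.018 -0.182  0.046]
[ 0.01  -0.182  0.047]
[ 0.01  -0.185  0.045]
[ 0.007 -0.182  0.046]
[-0.004 -0.182  0.049]
[-0.016 -0.186  0.045]
[-0.02  -0.18   0.048]
[-0.024 -0.186  0.046]
floor 0.030806755962568943
0.046 [0.6302 0.0772]
0.094 [0.6337 0.1251]
0.142 [0.6371 0.173 ]
-0.046 [ 0.6236 -0.0145]
-0.094 [ 0.6201 -0.0624]
-0.142 [ 0.6167 -0.1103]
```

```bash
python3 to.py 0.4253 -0.2268 0.014 111.1
```

```text
pos [ 0.5103 -0.2738  0.2317] yaw y 89.86 tilt z [-0.0042  0.     -1.    ] F [ 0.9 -1.4 -1.8] w 1.0 gf 0.0 t 8.1 q6 -2.19
shift cm [ 8.42  4.68 21.81] turn -0.371
```

```bash

python3 -m crank '[{"x":4.21,"y":2.34,"z":0,"turn":0},{"x":4.21,"y":2.34,"z":0,"turn":0},{"x":0,"y":0,"z":4.5,"turn":-0.125},{"x":0,"y":0,"z":4.5,"turn":-0.123},{"x":0,"y":0,"z":4.5,"turn":-0.123}]' 60 | grep pos
python3 to.py 0.4253 -0.2268 0.014 111.1; python3 look.py f wrist
```

```text
tool_pos: [0.4335, -0.2282, 0.0975]
pos [ 0.4335 -0.2282  0.0975] yaw y 111.44 tilt z [ 0.0051 -0.0032 -1.    ] F [ 0.4  0.6 -0.3] w 0.603 gf 0.0 t 8.6 q6 -2.58
shift cm [0.74 0.47 8.34] turn 0.006
```

View pics/f_wrist.png

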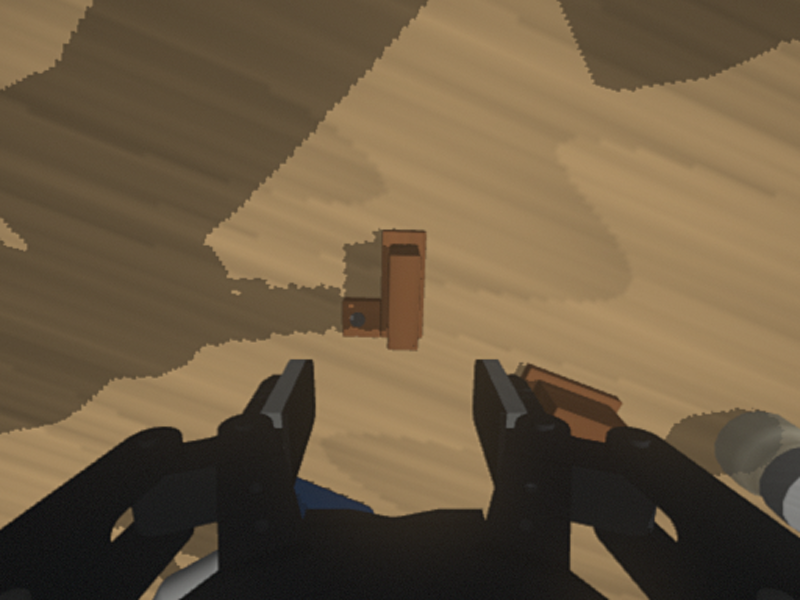

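The wrist view shows bracket E (405,300) aligned between the open pads. Descend, close and lift.

```bash

python3 -m crank '[{"x":0.74,"y":0.47,"z":2,"turn":0},{"x":0,"y":0,"z":3.2,"turn":0},{"x":0,"y":0,"z":3.1,"turn":0},{"x":0,"y":0,"z":0,"turn":0}]' 60 | grep -E 'pos|contact'
python3 -m crank '[{"x":0,"y":0,"z":0,"turn":0},{"x":0,"y":0,"z":0,"turn":0},{"x":0,"y":0,"z":0,"turn":0},{"x":0,"y":0,"z":0,"turn":0},{"x":0,"y":0,"z":0,"turn":0}]' 0| grep -E 'pos|force|width'
python3 -m crank '[{"x":0,"y":0,"z":-2,"turn":0},{"x":0,"y":0,"z":-4,"turn":0.11},{"x":0,"y":0,"z":-4,"turn":0.11},{"x":0,"y":0,"z":0,"turn":0.11},{"x":0,"y":0,"z":0,"turn":0.11}]'| grep -E 'pos|force|width'
python3 to.py 0.6201 -0.0624 0.13 86
```

```text
tool_pos: [0.4216, -0.2244, 0.0108]
contact_force: [0.2, 0.4, 0.9]
tool_pos: [0.4255, -0.2278, 0.0162]
contact_force: [0.7, 0.2, 6.3]
gripper_width: 0.151
grasp_force: 60.7
tool_pos: [0.4248, -0.2273, 0.1163]
contact_force: [-0.9, -0.2, -0.9]
gripper_width: 0.151
grasp_force: 59.6
pos [ 0.4248 -0.2273  0.1163] yaw y 85.62 tilt z [ 0.0042 -0.0032 -1.    ] F [-0.9 -0.2 -0.9] w 0.151 gf 59.6 t 10.0 q6 -2.14
shift cm [-18.22  17.93  -1.34] turn -0.007
```

```bash

python3 -m crank '[{"x":-3.04,"y":2.99,"z":-0.3,"turn":0},{"x":-3.04,"y":2.99,"z":-0.3,"turn":0},{"x":-3.04,"y":2.99,"z":-0.3,"turn":0},{"x":-3.04,"y":2.99,"z":-0.4,"turn":0},{"x":-3.04,"y":2.99,"z":0,"turn":0}]' | grep pos
python3 -m crank '[{"x":-3.04,"y":2.99,"z":0,"turn":0},{"x":0,"y":0,"z":0,"turn":0},{"x":0,"y":0,"z":0,"turn":0}]' | grep pos
python3 to.py 0.6201 -0.0624 0.047 86
```

```text
tool_pos: [0.5876, -0.087, 0.1278]
tool_pos: [0.6186, -0.0599, 0.1265]
pos [ 0.6186 -0.0599  0.1265] yaw y 85.97 tilt z [-3.e-04 -3.e-04 -1.e+00] F [-0.7  0.6 -0.6] w 0.152 gf 59.6 t 10.8 q6 -1.72
shift cm [-0.17 -0.24  7.95] turn -0.0
```

```bash

python3 -m crank '[{"x":-0.17,"y":-0.24,"z":3,"turn":0},{"x":0,"y":0,"z":3,"turn":0},{"x":0,"y":0,"z":1.5,"turn":0},{"x":0,"y":0,"z":0.4,"turn":0},{"x":0,"y":0,"z":0,"turn":0}]' | grep -E 'pos|contact'
python3 -m crank '[{"x":0,"y":0,"z":0,"turn":0},{"x":0,"y":0,"z":0,"turn":0},{"x":0,"y":0,"z":0,"turn":0},{"x":0,"y":0,"z":-2,"turn":0},{"x":0,"y":0,"z":-4,"turn":0}]' 36| grep -E 'pos|contact|width'
python3 -m crank '[{"x":0,"y":0,"z":-3,"turn":0},{"x":4.5,"y":-1,"z":0,"turn":0},{"x":4.5,"y":-1,"z":0,"turn":0.145},{"x":4.5,"y":-1,"z":0,"turn":0.145},{"x":0,"y":0,"z":0,"turn":0.145}]' | grep -E 'pos|contact|width'
python3 -m crank '[{"x":0,"y":0,"z":0,"turn":0.149},{"x":0,"y":0,"z":0,"turn":0.149},{"x":0,"y":0,"z":0,"turn":0.149},{"x":0,"y":0,"z":0,"turn":0.149},{"x":0,"y":0,"z":0,"turn":0.149}]' 60| grep -E 'pos|contact|width'
python3 -m crank '[{"x":0,"y":0,"z":0,"turn":0.149},{"x":0,"y":0,"z":0,"turn":0.149},{"x":0,"y":0,"z":0,"turn":0},{"x":0,"y":0,"z":0,"turn":0}]'|grep pos
python3 to.py 0.4529 -0.1184 0.014 0
python3 look.py g top; python3 - <<'E'
from geo import *
p,W,K,T=load('g_top')
cv2.imwrite('pics/g_crop.png',cv2.resize(p[140:270,190:400,::-1],(800,495),interpolation=cv2.INTER_CUBIC))
E
```

```text
tool_pos: [0.6195, -0.0637, 0.0476]
contact_force: [0.0, -0.4, -0.9]
tool_pos: [0.6169, -0.0624, 0.104]
contact_force: [-0.2, -0.7, 0.6]
gripper_width: 0.359
tool_pos: [0.4765, -0.0756, 0.1347]
contact_force: [0.9, -0.1, -1.1]
gripper_width: 0.364
tool_pos: [0.4827, -0.0767, 0.1378]
contact_force: [0.4, -0.1, 0.3]
gripper_width: 0.599
tool_pos: [0.4827, -0.0767, 0.1376]
pos [ 0.4827 -0.0767  0.1376] yaw y 1.38 tilt z [ 6.e-04 -2.e-04 -1.e+00] F [-0.2  0.4 -0.2] w 0.598 gf 0.0 t 13.2 q6 -0.33
shift cm [-4.1  -3.09 12.36] turn 0.024
```

View pics/g_crop.png

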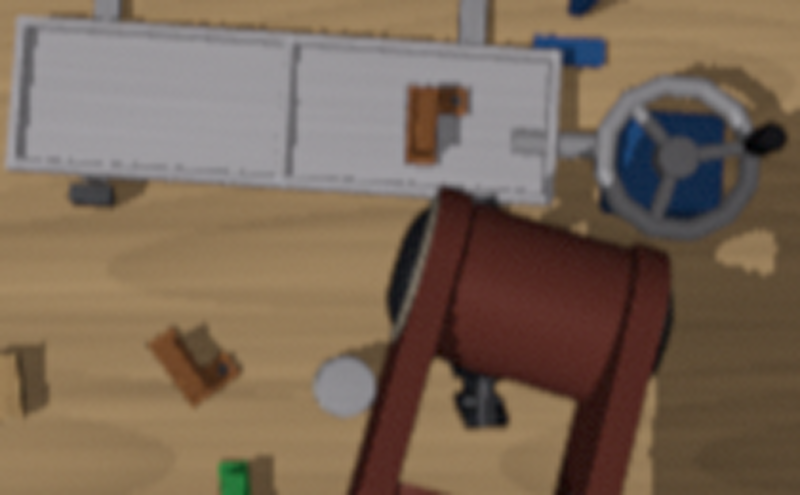

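E (435,125) lies upright in the right tray. Now D.

```bash

python3 -m crank '[{"x":-2.1,"y":-1.5,"z":2.5,"turn":0.024},{"x":-2,"y":-1.6,"z":2.5,"turn":0},{"x":0,"y":0,"z":0,"turn":0},{"x":0,"y":0,"z":0,"turn":0}]' 60 | grep pos
python3 to.py 0.4529 -0.1184 0.014 0
```

```text
tool_pos: [0.4517, -0.1179, 0.0871]
pos [ 0.4517 -0.1179  0.0871] yaw y -0.17 tilt z [-5.e-04  6.e-04 -1.e+00] F [ 0.2 -0.3  0.4] w 0.6 gf 0.0 t 13.7 q6 -0.41
shift cm [-0.05  0.13  7.31] turn -0.003
```

```bash

python3 -m crank '[{"x":-0.05,"y":0.13,"z":3.5,"turn":0},{"x":0,"y":0,"z":2.8,"turn":0},{"x":0,"y":0,"z":1,"turn":0},{"x":0,"y":0,"z":0,"turn":0}]' 60 | grep -E 'pos|contact'
python3 -m crank '[{"x":0,"y":0,"z":0,"turn":0},{"x":0,"y":0,"z":0,"turn":0},{"x":0,"y":0,"z":0,"turn":0},{"x":0,"y":0,"z":0,"turn":0},{"x":0,"y":0,"z":0,"turn":0}]' 0| grep -E 'pos|force|width'
python3 -m crank '[{"x":0,"y":0,"z":-2,"turn":0},{"x":0,"y":0,"z":-4,"turn":0},{"x":0,"y":0,"z":-4,"turn":0},{"x":0,"y":0,"z":-1.5,"turn":-0.149},{"x":0,"y":0,"z":0,"turn":-0.149}]'| grep -E 'pos|force|width'
python3 -m crank '[{"x":0,"y":0,"z":0,"turn":-0.149},{"x":0,"y":0,"z":0,"turn":-0.149},{"x":0,"y":0,"z":0,"turn":-0.149},{"x":0,"y":0,"z":0,"turn":-0.149},{"x":0,"y":0,"z":0,"turn":-0.149}]'| grep -E 'pos'
python3 -m crank '[{"x":0,"y":0,"z":0,"turn":-0.149},{"x":0,"y":0,"z":0,"turn":-0.149},{"x":0,"y":0,"z":0,"turn":-0.149},{"x":0,"y":0,"z":0,"turn":0},{"x":0,"y":0,"z":0,"turn":0}]'| grep -E 'pos'
python3 to.py 0.6236 -0.0145 0.13 86
```

```text
tool_pos: [0.4531, -0.1178, 0.0139]
contact_force: [0.3, 0.1, 0.2]
tool_pos: [0.4549, -0.119, 0.0163]
contact_force: [-0.2, 0.2, 6.7]
gripper_width: 0.152
grasp_force: 60.7
tool_pos: [0.4554, -0.1194, 0.1335]
contact_force: [-0.9, 0.7, -1.4]
gripper_width: 0.149
grasp_force: 59.7
tool_pos: [0.453, -0.1183, 0.1293]
tool_pos: [0.4531, -0.1184, 0.1293]
pos [ 0.4531 -0.1184  0.1293] yaw y 85.02 tilt z [-1.e-04  0.e+00 -1.e+00] F [-0.2 -0.4 -0. ] w 0.15 gf 59.7 t 16.1 q6 -1.9
shift cm [-16.09  11.83  -0.08] turn -0.017
```

```bash

python3 -m crank '[{"x":-3.22,"y":2.37,"z":0,"turn":-0.017},{"x":-3.22,"y":2.36,"z":0,"turn":0},{"x":-3.22,"y":2.36,"z":0,"turn":0},{"x":-3.22,"y":2.36,"z":0,"turn":0},{"x":-3.22,"y":2.36,"z":0,"turn":0}]' | grep pos
python3 -m crank '[{"x":0,"y":0,"z":0,"turn":0},{"x":0,"y":0,"z":0,"turn":0},{"x":0,"y":0,"z":0,"turn":0}]' | grep pos
python3 to.py 0.6236 -0.0145 0.047 86
```

```text
tool_pos: [0.6233, -0.0109, 0.1291]
tool_pos: [0.6213, -0.0123, 0.1289]
pos [ 0.6213 -0.0123  0.1289] yaw y 86.09 tilt z [-1.e-03 -2.e-04 -1.e+00] F [-0.5 -0.4 -0.4] w 0.149 gf 59.8 t 16.9 q6 -1.64
shift cm [-0.25 -0.2   8.19] turn 0.002
```

```bash

python3 -m crank '[{"x":-0.25,"y":-0.2,"z":3,"turn":0},{"x":0,"y":0,"z":3,"turn":0},{"x":0,"y":0,"z":1.7,"turn":0},{"x":0,"y":0,"z":0.45,"turn":0},{"x":0,"y":0,"z":0,"turn":0}]' | grep -E 'pos|contact'
python3 -m crank '[{"x":0,"y":0,"z":0,"turn":0},{"x":0,"y":0,"z":0,"turn":0},{"x":0,"y":0,"z":0,"turn":0},{"x":0,"y":0,"z":-2,"turn":0},{"x":0,"y":0,"z":-4,"turn":0}]' 36| grep -E 'pos|contact|width'
python3 -m crank '[{"x":0,"y":0,"z":-3,"turn":0},{"x":3.56,"y":2.16,"z":0,"turn":0},{"x":3.56,"y":2.16,"z":0,"turn":0},{"x":3.56,"y":2.16,"z":0,"turn":0},{"x":3.56,"y":2.16,"z":0,"turn":0}]' | grep -E 'pos'
python3 -m crank '[{"x":3.56,"y":2.16,"z":0,"turn":-0.137},{"x":0,"y":0,"z":0,"turn":-0.137},{"x":0,"y":0,"z":0,"turn":-0.137},{"x":0,"y":0,"z":0,"turn":-0.137},{"x":0,"y":0,"z":0,"turn":-0.137}]' 60| grep -E 'pos'
python3 -m crank '[{"x":0,"y":0,"z":2.5,"turn":0},{"x":0,"y":0,"z":2.5,"turn":0},{"x":0,"y":0,"z":0,"turn":0},{"x":0,"y":0,"z":0,"turn":0}]'|grep pos
python3 to.py 0.4539 0.1057 0.014 125.3; python3 look.py h wrist
```

```text
tool_pos: [0.6241, -0.0145, 0.0479]
contact_force: [0.3, -0.1, -0.8]
tool_pos: [0.6215, -0.0137, 0.1045]
contact_force: [0.3, -0.5, 0.3]
gripper_width: 0.358
tool_pos: [0.4871, 0.0824, 0.1383]
tool_pos: [0.4542, 0.1058, 0.1384]
tool_pos: [0.454, 0.1056, 0.0881]
pos [0.454  0.1056 0.0881] yaw y 125.42 tilt z [-4.e-04  0.e+00 -1.e+00] F [ 0.1 -0.7  0.2] w 0.596 gf 0.0 t 19.2 q6 -2.12
shift cm [0.   0.01 7.41] turn 0.002
```

View pics/h_wrist.png

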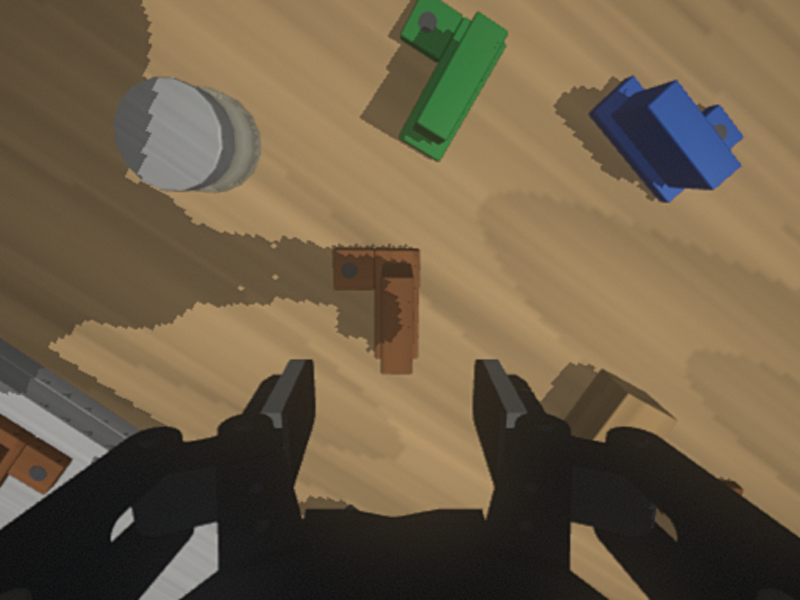

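C (395,310) lies straight between the pads, with the jar, offcut and decoys well clear.

```bash

python3 -m crank '[{"x":0,"y":0,"z":3.5,"turn":0},{"x":0,"y":0,"z":2.9,"turn":0},{"x":0,"y":0,"z":1,"turn":0},{"x":0,"y":0,"z":0,"turn":0}]' 60 | grep -E 'pos|contact'
python3 -m crank '[{"x":0,"y":0,"z":0,"turn":0},{"x":0,"y":0,"z":0,"turn":0},{"x":0,"y":0,"z":0,"turn":0},{"x":0,"y":0,"z":0,"turn":0},{"x":0,"y":0,"z":0,"turn":0}]' 0| grep -E 'pos|force|width'
python3 -m crank '[{"x":0,"y":0,"z":-2,"turn":0},{"x":0,"y":0,"z":-4,"turn":0},{"x":0,"y":0,"z":-4,"turn":0},{"x":0,"y":0,"z":-1.5,"turn":0.137},{"x":0,"y":0,"z":0,"turn":0.137}]'| grep -E 'force|width'
python3 -m crank '[{"x":0,"y":0,"z":0,"turn":0.137},{"x":0,"y":0,"z":0,"turn":0.137},{"x":0,"y":0,"z":0,"turn":0.137},{"x":0,"y":0,"z":0,"turn":0},{"x":0,"y":0,"z":0,"turn":0}]'| grep -E 'pos'
python3 to.py 0.6302 0.0772 0.13 86
```

```text
tool_pos: [0.4537, 0.1055, 0.0136]
contact_force: [-0.7, 0.6, -0.3]
tool_pos: [0.4559, 0.1057, 0.0158]
contact_force: [0.6, 0.1, 6.5]
gripper_width: 0.153
grasp_force: 60.8
contact_force: [0.2, 0.9, -0.5]
gripper_width: 0.148
grasp_force: 59.8
tool_pos: [0.454, 0.1056, 0.1288]
pos [0.454  0.1056 0.1288] yaw y 86.34 tilt z [ 0. -0. -1.] F [-0.5 -0.8 -0.6] w 0.153 gf 59.8 t 21.2 q6 -1.44
shift cm [-17.77  -1.71  -0.12] turn 0.006
```

Static tracking is exact, so I travel and place in one go.

```bash

python3 -m crank '[{"x":-4.44,"y":-0.43,"z":0,"turn":0.006},{"x":-4.44,"y":-0.43,"z":0,"turn":0},{"x":-4.44,"y":-0.43,"z":0,"turn":0},{"x":-4.44,"y":-0.43,"z":0,"turn":0},{"x":0,"y":0,"z":0,"turn":0}]' | grep pos
python3 -m crank '[{"x":0,"y":0,"z":0,"turn":0},{"x":0,"y":0,"z":0,"turn":0}]' | grep pos
python3 to.py 0.6302 0.0772 0.047 86
```

```text
tool_pos: [0.6337, 0.0744, 0.1273]
tool_pos: [0.629, 0.076, 0.1286]
pos [0.629  0.076  0.1286] yaw y 85.9 tilt z [-1.e-03  1.e-04 -1.e+00] F [-0.2 -0.6 -0.9] w 0.149 gf 59.8 t 21.9 q6 -1.5
shift cm [-0.12  0.13  8.16] turn -0.002
```

```bash

python3 -m crank '[{"x":-0.12,"y":0.13,"z":3,"turn":0},{"x":0,"y":0,"z":3,"turn":0},{"x":0,"y":0,"z":1.7,"turn":0},{"x":0,"y":0,"z":0.45,"turn":0},{"x":0,"y":0,"z":0,"turn":0}]' | grep -E 'pos|contact'
python3 -m crank '[{"x":0,"y":0,"z":0,"turn":0},{"x":0,"y":0,"z":0,"turn":0},{"x":0,"y":0,"z":0,"turn":0},{"x":0,"y":0,"z":-2,"turn":0},{"x":0,"y":0,"z":-4,"turn":0}]' 36| grep -E 'contact|width'
python3 -m crank '[{"x":0,"y":0,"z":-3,"turn":0},{"x":2.71,"y":3.42,"z":0,"turn":0},{"x":2.71,"y":3.42,"z":0,"turn":0},{"x":2.71,"y":3.42,"z":0,"turn":0},{"x":2.71,"y":3.42,"z":0,"turn":0}]' | grep -E 'pos'
python3 -m crank '[{"x":2.71,"y":3.42,"z":0,"turn":0},{"x":2.71,"y":3.42,"z":0,"turn":0},{"x":2.71,"y":3.42,"z":0,"turn":0},{"x":0,"y":0,"z":0,"turn":-0.131},{"x":0,"y":0,"z":0,"turn":-0.131}]' 60| grep -E 'pos'
python3 -m crank '[{"x":0,"y":0,"z":2.5,"turn":-0.131},{"x":0,"y":0,"z":2.5,"turn":-0.131},{"x":0,"y":0,"z":0,"turn":-0.131},{"x":0,"y":0,"z":0,"turn":0},{"x":0,"y":0,"z":0,"turn":0}]'|grep pos
python3 look.py i top wrist; python3 to.py 0.4575 0.3296 0.014 123.6;  python3 - <<'E'
from geo import *
p,W,K,T=load('i_top'); w=cv2.imread('pics/i_wrist.png')
c=cv2.resize(p[140:270,90:400,::-1],(800,335),interpolation=cv2.INTER_CUBIC)
cv2.imwrite('pics/i_both.png',np.vstack([c,cv2.copyMakeBorder(cv2.resize(w,(340,255)),0,0,0,460,0)]))
E
```

```text
tool_pos: [0.6309, 0.0772, 0.0476]
contact_force: [0.5, 0.0, -0.5]
contact_force: [0.0, 0.3, 0.1]
gripper_width: 0.362
tool_pos: [0.5324, 0.2224, 0.138]
tool_pos: [0.4587, 0.3309, 0.1379]
tool_pos: [0.4601, 0.3298, 0.0882]
pos [0.4603 0.3299 0.0885] yaw y 123.25 tilt z [ 0.0019  0.001  -1.    ] F [-0.1  0.2 -0.1] w 0.6 gf 0.0 t 24.5 q6 -1.66
shift cm [0.26 0.13 7.45] turn -0.006
```

View pics/i_both.png

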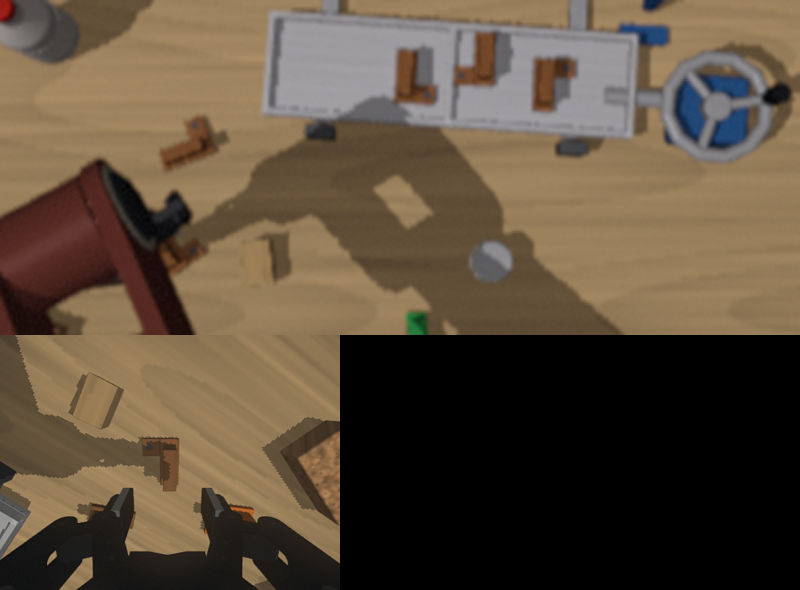

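Top crop: D (483,60), E (545,83) and C (410,77) are seated in their trays. Wrist inset: B (160,462) is aligned. Picking B.

```bash

python3 -m crank '[{"x":0.26,"y":0.13,"z":3.5,"turn":-0.006},{"x":0,"y":0,"z":2.9,"turn":0},{"x":0,"y":0,"z":1,"turn":0},{"x":0,"y":0,"z":0,"turn":0}]' 60 | grep -E 'pos|contact'
python3 -m crank '[{"x":0,"y":0,"z":0,"turn":0},{"x":0,"y":0,"z":0,"turn":0},{"x":0,"y":0,"z":0,"turn":0},{"x":0,"y":0,"z":0,"turn":0},{"x":0,"y":0,"z":0,"turn":0}]' 0| grep -E 'pos|force|width'
python3 -m crank '[{"x":0,"y":0,"z":-2,"turn":0},{"x":0,"y":0,"z":-4,"turn":0},{"x":0,"y":0,"z":-4,"turn":0},{"x":0,"y":0,"z":-1.5,"turn":0.131},{"x":0,"y":0,"z":0,"turn":0.131}]'| grep -E 'force|width'
python3 -m crank '[{"x":0,"y":0,"z":0,"turn":0.131},{"x":0,"y":0,"z":0,"turn":0.131},{"x":0,"y":0,"z":0,"turn":0.131},{"x":0,"y":0,"z":0,"turn":0},{"x":0,"y":0,"z":0,"turn":0}]'| grep -E 'pos'
python3 to.py 0.6337 0.1251 0.13 86
```

```text
tool_pos: [0.4556, 0.3286, 0.012]
contact_force: [0.1, -0.5, 1.2]
tool_pos: [0.4582, 0.33, 0.0154]
contact_force: [-1.1, -0.4, 5.9]
gripper_width: 0.147
grasp_force: 61.0
contact_force: [-0.4, 0.1, -0.6]
gripper_width: 0.15
grasp_force: 60.2
tool_pos: [0.4565, 0.3291, 0.1282]
pos [0.4565 0.3291 0.1282] yaw y 86.33 tilt z [-2.e-04 -1.e-04 -1.e+00] F [-0.8  0.2 -0.4] w 0.152 gf 60.2 t 26.4 q6 -1.01
shift cm [-18.99 -19.22  -0.18] turn 0.006
```

```bash

python3 -m crank '[{"x":-3.16,"y":-3.2,"z":0,"turn":0.006},{"x":-3.16,"y":-3.2,"z":0,"turn":0},{"x":-3.16,"y":-3.2,"z":0,"turn":0},{"x":-3.16,"y":-3.2,"z":0,"turn":0},{"x":-3.16,"y":-3.2,"z":0,"turn":0}]' | grep pos
python3 -m crank '[{"x":-3.16,"y":-3.2,"z":0,"turn":0},{"x":0,"y":0,"z":0,"turn":0},{"x":0,"y":0,"z":0,"turn":0},{"x":0,"y":0,"z":0,"turn":0}]' | grep pos
python3 to.py 0.6337 0.1251 0.047 86
```

```text
tool_pos: [0.6037, 0.1568, 0.1283]
tool_pos: [0.6312, 0.1248, 0.1279]
pos [0.6312 0.1248 0.1279] yaw y 85.92 tilt z [-1.e-03  3.e-04 -1.e+00] F [-0.6  0.7 -1.4] w 0.151 gf 60.2 t 27.3 q6 -1.42
shift cm [-0.26  0.05  8.09] turn -0.001
```

```bash

python3 -m crank '[{"x":-0.26,"y":0.05,"z":3,"turn":0},{"x":0,"y":0,"z":3,"turn":0},{"x":0,"y":0,"z":1.6,"turn":0},{"x":0,"y":0,"z":0.45,"turn":0},{"x":0,"y":0,"z":0,"turn":0}]' | grep -E 'pos|contact'
python3 -m crank '[{"x":0,"y":0,"z":0,"turn":0},{"x":0,"y":0,"z":0,"turn":0},{"x":0,"y":0,"z":0,"turn":0},{"x":0,"y":0,"z":-2,"turn":0},{"x":0,"y":0,"z":-4,"turn":0}]' 36| grep -E 'contact|width'
python3 -m crank '[{"x":0,"y":0,"z":-3,"turn":0},{"x":1.79,"y":3.54,"z":0,"turn":0},{"x":1.79,"y":3.54,"z":0,"turn":0},{"x":1.79,"y":3.54,"z":0,"turn":0},{"x":1.79,"y":3.54,"z":0,"turn":0}]' | grep -E 'pos'
python3 -m crank '[{"x":1.79,"y":3.54,"z":0,"turn":0.139},{"x":0,"y":0,"z":0,"turn":0.139},{"x":0,"y":0,"z":0,"turn":0.139},{"x":0,"y":0,"z":0,"turn":0.139},{"x":0,"y":0,"z":0,"turn":0.139}]' 60| grep -E 'pos'
python3 -m crank '[{"x":0,"y":0,"z":2.5,"turn":0.139},{"x":0,"y":0,"z":2.5,"turn":0.139},{"x":0,"y":0,"z":0,"turn":0.139},{"x":0,"y":0,"z":0,"turn":0},{"x":0,"y":0,"z":0,"turn":0}]'|grep pos
python3 look.py j wrist; python3 to.py 0.557 0.308 0.014 22.3
```

```text
tool_pos: [0.6343, 0.1251, 0.0478]
contact_force: [-0.2, -0.5, 0.3]
contact_force: [1.0, -0.3, -0.8]
gripper_width: 0.361
tool_pos: [0.5732, 0.2721, 0.1388]
tool_pos: [0.5584, 0.3077, 0.1385]
tool_pos: [0.5589, 0.3077, 0.0888]
pos [0.559  0.3077 0.0891] yaw y 22.25 tilt z [ 2.1e-03  8.0e-04 -1.0e+00] F [-0.6 -0.6 -0.7] w 0.599 gf 0.0 t 29.9 q6 -0.0
shift cm [ 0.1  -0.19  7.51] turn -0.001
```

View pics/j_wrist.png

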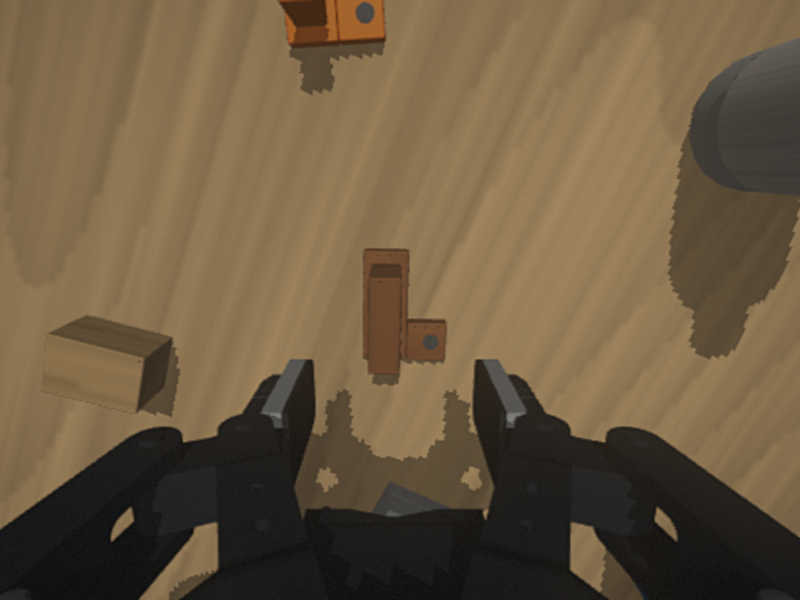

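A (385,310) is aligned, with its toe on the right at (428,340). Picking it.

```bash

python3 -m crank '[{"x":0.1,"y":-0.19,"z":3.5,"turn":0},{"x":0,"y":0,"z":2.9,"turn":0},{"x":0,"y":0,"z":1.05,"turn":0},{"x":0,"y":0,"z":0,"turn":0}]' 60 | grep -E 'pos|contact'
python3 -m crank '[{"x":0,"y":0,"z":0,"turn":0},{"x":0,"y":0,"z":0,"turn":0},{"x":0,"y":0,"z":0,"turn":0},{"x":0,"y":0,"z":0,"turn":0},{"x":0,"y":0,"z":0,"turn":0}]' 0| grep -E 'pos|force|width'
python3 -m crank '[{"x":0,"y":0,"z":-2,"turn":0},{"x":0,"y":0,"z":-4,"turn":0},{"x":0,"y":0,"z":-4,"turn":0},{"x":0,"y":0,"z":-1.5,"turn":-0.139},{"x":0,"y":0,"z":0,"turn":-0.139}]'| grep -E 'force|width'
python3 -m crank '[{"x":0,"y":0,"z":0,"turn":-0.139},{"x":0,"y":0,"z":0,"turn":-0.139},{"x":0,"y":0,"z":0,"turn":-0.139},{"x":0,"y":0,"z":0,"turn":-0.139},{"x":0,"y":0,"z":0,"turn":-0.139}]'| grep -E 'pos'
python3 -m crank '[{"x":0,"y":0,"z":0,"turn":-0.139},{"x":0,"y":0,"z":0,"turn":0},{"x":0,"y":0,"z":0,"turn":0}]'| grep -E 'pos'
python3 to.py 0.6371 0.173 0.13 86
```

```text
tool_pos: [0.555, 0.3072, 0.0119]
contact_force: [-0.7, 0.1, 0.4]
tool_pos: [0.5577, 0.3083, 0.0157]
contact_force: [-0.5, -0.3, 5.8]
gripper_width: 0.151
grasp_force: 61.1
contact_force: [-0.0, 0.6, -0.9]
gripper_width: 0.151
grasp_force: 60.2
tool_pos: [0.5557, 0.3075, 0.1281]
tool_pos: [0.5559, 0.3076, 0.1281]
pos [0.5559 0.3076 0.1281] yaw y 85.67 tilt z [-4.e-04 -2.e-04 -1.e+00] F [ 0.6 -0.4 -0.6] w 0.153 gf 60.2 t 32.0 q6 -1.11
shift cm [ -9.12 -12.8   -0.19] turn -0.006
```

```bash

python3 -m crank '[{"x":-2.28,"y":-3.2,"z":0,"turn":-0.006},{"x":-2.28,"y":-3.2,"z":0,"turn":0},{"x":-2.28,"y":-3.2,"z":0,"turn":0},{"x":-2.28,"y":-3.2,"z":0,"turn":0},{"x":0,"y":0,"z":0,"turn":0}]' | grep pos
python3 -m crank '[{"x":0,"y":0,"z":0,"turn":0},{"x":0,"y":0,"z":0,"turn":0},{"x":0,"y":0,"z":0,"turn":0}]' | grep pos
python3 to.py 0.6371 0.173 0.047 86
```

```text
tool_pos: [0.6405, 0.1697, 0.1285]
tool_pos: [0.6376, 0.1748, 0.1282]
pos [0.6376 0.1748 0.1282] yaw y 86.23 tilt z [-4.e-04  1.e-04 -1.e+00] F [-1.   1.  -0.7] w 0.152 gf 60.2 t 32.9 q6 -1.35
shift cm [ 0.04 -0.19  8.12] turn 0.004
```

```bash

python3 -m crank '[{"x":0.04,"y":-0.19,"z":3,"turn":0},{"x":0,"y":0,"z":3,"turn":0},{"x":0,"y":0,"z":1.65,"turn":0},{"x":0,"y":0,"z":0.45,"turn":0},{"x":0,"y":0,"z":0,"turn":0}]' | grep -E 'pos|contact'
python3 -m crank '[{"x":0,"y":0,"z":0,"turn":0},{"x":0,"y":0,"z":0,"turn":0},{"x":0,"y":0,"z":0,"turn":0},{"x":0,"y":0,"z":-2,"turn":0},{"x":0,"y":0,"z":-4.5,"turn":0}]' 36| grep -E 'contact|width'
python3 -m crank '[{"x":0,"y":0,"z":-4.5,"turn":0},{"x":0,"y":0,"z":-4,"turn":0},{"x":3,"y":0,"z":-1,"turn":0},{"x":3,"y":0,"z":0,"turn":0},{"x":3,"y":0,"z":0,"turn":0}]' | grep -E 'pos'
python3 -m crank '[{"x":0.5,"y":-4.5,"z":0,"turn":0},{"x":0.5,"y":-4.5,"z":0,"turn":0},{"x":0.5,"y":-4.5,"z":0,"turn":0},{"x":0.5,"y":-4.5,"z":0,"turn":0},{"x":0.5,"y":-4.5,"z":0,"turn":0}]' 50| grep -E 'pos'
python3 -m crank '[{"x":0.5,"y":-4.5,"z":0,"turn":0},{"x":0.5,"y":-4.5,"z":0,"turn":0},{"x":0.5,"y":-4.5,"z":0,"turn":0},{"x":0.5,"y":-4.5,"z":0,"turn":0},{"x":0.5,"y":-4.5,"z":0,"turn":0}]' | grep -E 'pos'
python3 look.py k top
python3 - <<'E'
from geo import *
p,W,K,T=load('k_top')
cv2.imwrite('pics/k_crop.png',cv2.resize(p[130:300,90:400,::-1],(800,439),interpolation=cv2.INTER_CUBIC))
z=W[...,2]; v,u=np.mgrid[:384,:512]
b=(u>340)&(u<400)&(v>150)&(v<210)
rim=W[b&(z>.078)&(z<.092)]; print(cv2.minEnclosingCircle((rim[:,:2]*1000).astype(np.float32)))
g=W[b&(z>.115)&(z<.15)]; print('grip',g.mean(0),len(g))
ctr=np.array([.6289,.0312]);a=np.radians(-4.13);ex=np.array([np.cos(a),np.sin(a)]);ey=np.array([-ex[1],ex[0]])
m=((z>.058)&(z<.085)&(v>140)&(v<195)&(u>190)&(u<340)).astype(np.uint8)
n,l,s,c=cv2.connectedComponentsWithStats(m)
for i in range(1,n):
    if s[i,4]>20:
        P=W[l==i]; r=cv2.minAreaRect((P[:,:2]*1000).astype(np.float32)); q=np.array(r[0])/1000-ctr
        print((q@ex).round(3),(q@ey).round(3),np.round(r[1],1),np.median(P[:,2]).round(4))
E
python3 to.py 0.594 -0.279 0.097 90
```

```text
tool_pos: [0.6376, 0.1724, 0.0472]
contact_force: [-0.5, -0.2, 0.1]
contact_force: [0.4, 1.4, 0.4]
gripper_width: 0.36
tool_pos: [0.5477, 0.1779, 0.2089]
tool_pos: [0.5076, -0.0466, 0.2081]
tool_pos: [0.4675, -0.2697, 0.2081]
((589.9390258789062, -229.2882537841797), 56.321311950683594)
grip [ 0.59668896 -0.27711158  0.12982587] 66
0.02 -0.032 [13.2 43.7] 0.0703
-0.0 0.142 [14.2 43.4] 0.0703
-0.003 0.094 [14.2 42.2] 0.0708
-0.003 0.047 [13.  43.6] 0.0706
-0.002 -0.095 [14.1 44.5] 0.0701
pos [ 0.4662 -0.2756  0.2082] yaw y 85.88 tilt z [ 1.e-04 -6.e-03 -1.e+00] F [-3.1 -4.8  0.3] w 0.502 gf 0.0 t 35.4 q6 -2.17
shift cm [-12.77   0.65  11.13] turn -0.072
```

View pics/k_crop.png

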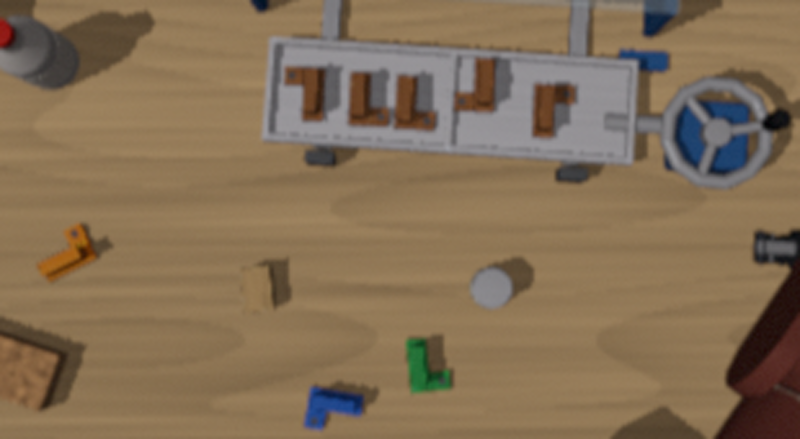

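All five brackets sit in the trays: A (313,93), B (360,97), C (408,100) left; D (483,85), E (545,108) right. The offcut (258,288) and jar (491,287) haven't moved. D has been nudged towards the divider, so I check its tilt.

```bash
python3 - <<'E'
from geo import *
p,W,K,T=load('k_top'); z=W[...,2]; v,u=np.mgrid[:384,:512]
ctr=np.array([.6289,.0312]);a=np.radians(-4.13);ex=np.array([np.cos(a),np.sin(a)]);ey=np.array([-ex[1],ex[0]])
m=((z>.062)&(z<.078)&(v>140)&(v<195)&(u>190)&(u<340)).astype(np.uint8)
n,l,s,c=cv2.connectedComponentsWithStats(m)
M=np.stack([(W[...,:2]-ctr)@ex,(W[...,:2]-ctr)@ey,z],-1)
for i in range(1,n):
    if s[i,4]>20:
        P=M[l==i]; A=np.c_[P[:,:2]-P[:,:2].mean(0),np.ones(len(P))]; k=np.linalg.lstsq(A,P[:,2],rcond=None)[0]
        print(P.mean(0).round(3),'slope x,y',k[:2].round(3))
# low parts of D: leg and toe
q=M[(M[...,2]>.034)&(M[...,2]<.045)&(M[...,1]>-.06)&(M[...,1]<.0)&(abs(M[...,0])<.05)]
h=p.astype(int); br=(h[...,0]>h[...,2]*1.8)
q=M[br&(M[...,1]>-.06)&(M[...,1]<.01)&(abs(M[...,0])<.06)&(z<.05)]
for r in q[np.argsort(q[:,0])]: print(r.round(3),end=' ')
E
```

```text
[ 0.019 -0.032  0.07 ] slope x,y [ 0.007 -0.198]
[-0.     0.142  0.071] slope x,y [0.001 0.073]
[-0.002  0.094  0.071] slope x,y [0.032 0.014]
[-0.003  0.047  0.07 ] slope x,y [0.009 0.046]
[-0.002 -0.094  0.07 ] slope x,y [ 0.004 -0.051]
[-0.007 -0.028  0.039] [-0.006 -0.039  0.04 ] [-0.006 -0.036  0.039] [-0.006 -0.031  0.037] [-0.006 -0.041  0.04 ] [-0.006 -0.034  0.033] [-0.005 -0.007  0.039] [-0.005 -0.012  0.039] [-0.005 -0.017  0.039] [-0.005 -0.015  0.038] [-0.005 -0.009  0.035] [-0.004 -0.023  0.038] [-0.004 -0.028  0.041] [-0.004 -0.03   0.042] [-0.004 -0.025  0.039] [-0.004 -0.036  0.041] [-0.004 -0.02   0.033] [-0.003 -0.033  0.038] [-0.003 -0.039  0.037] [-0.003 -0.041  0.037] [-0.003 -0.012  0.042] [-0.002 -0.014  0.041] [-0.002 -0.007  0.037] [-0.002 -0.028  0.044] [-0.002 -0.017  0.039] [-0.002 -0.035  0.044] [-0.002 -0.038  0.045] [-0.001 -0.02   0.036] [-0.001 -0.033  0.041] [-0.001 -0.025  0.037] [-0.001 -0.03   0.037] [-0.001 -0.041  0.04 ] [ 0.    -0.017  0.041] [ 0.001 -0.014  0.039] [ 0.001 -0.02   0.039] [ 0.001 -0.025  0.041] [ 0.001 -0.022  0.038] [ 0.002 -0.041  0.041] [ 0.003 -0.006  0.04 ] [ 0.003 -0.017  0.042] [ 0.003 -0.019  0.041] [ 0.003 -0.014  0.037] [ 0.004 -0.022  0.039] [ 0.004 -0.025  0.038] [ 0.005 -0.009  0.04 ] [ 0.006 -0.011  0.039] [ 0.006 -0.006  0.036] [ 0.006 -0.017  0.04 ] [ 0.006 -0.025  0.043] [ 0.006 -0.014  0.037] [ 0.006 -0.022  0.038] [ 0.007 -0.019  0.035] [ 0.007 -0.009  0.046] [ 0.008 -0.006  0.038] [ 0.009 -0.022  0.037] [ 0.01  -0.025  0.035] [ 0.012 -0.024  0.036] [ 0.014 -0.024  0.04 ] [ 0.038 -0.025  0.045] [ 0.039 -0.041  0.041] [ 0.04  -0.025  0.048] [ 0.043 -0.041  0.036] [ 0.044 -0.025  0.036]
```

D's toe and leg tops all read 39 mm, so it lies flat inside the walls. Back to the handwheel.

```bash

python3 -m crank '[{"x":0,"y":0,"z":0,"turn":-0.072},{"x":0,"y":0,"z":0,"turn":0}]' 48|grep pos; python3 to.py 0.5969 -0.2785 0.097 90; python3 - <<'E'
import numpy as np
p=np.radians(-82-30*np.arange(13)); x=-5*np.cos(p);y=5*np.sin(p)
print(np.c_[np.diff(x),np.diff(y)].round(2).tolist())
E
```

```text
tool_pos: [0.4679, -0.2685, 0.2077]
pos [ 0.4679 -0.2685  0.2077] yaw y 90.2 tilt z [ 5.e-04 -3.e-04 -1.e+00] F [ 0.3  0.3 -0.5] w 0.479 gf 0.0 t 35.6 q6 -2.23
shift cm [-12.89  -1.04  11.08] turn 0.004
[[2.57, 0.32], [2.07, 1.56], [1.01, 2.38], [-0.32, 2.57], [-1.56, 2.07], [-2.38, 1.01], [-2.57, -0.32], [-2.07, -1.56], [-1.01, -2.38], [0.32, -2.57], [1.56, -2.07], [2.38, -1.01]]
```

```bash

python3 -m crank '[{"x":-4.3,"y":-0.35,"z":0,"turn":0},{"x":-4.3,"y":-0.35,"z":0,"turn":0},{"x":-4.3,"y":-0.35,"z":0,"turn":0},{"x":0,"y":0,"z":0,"turn":0},{"x":0,"y":0,"z":0,"turn":0}]' | grep pos
python3 to.py 0.5969 -0.2785 0.097 90
python3 -m crank '[{"x":0,"y":0,"z":3.7,"turn":0},{"x":0,"y":0,"z":3.7,"turn":0},{"x":0,"y":0,"z":3.6,"turn":0},{"x":0,"y":0,"z":0,"turn":0}]' | grep -E 'pos|contact'
python3 to.py 0.5969 -0.2785 0.097 90
```

```text
tool_pos: [0.5976, -0.2767, 0.2066]
pos [ 0.5976 -0.2767  0.2066] yaw y 90.34 tilt z [-1.4e-03  6.0e-04 -1.0e+00] F [-0.3  1.1 -0.2] w 0.482 gf 0.0 t 36.1 q6 -2.12
shift cm [ 0.06 -0.19 10.96] turn 0.006
tool_pos: [0.5923, -0.275, 0.0913]
contact_force: [-0.7, 0.5, -1.5]
pos [ 0.5923 -0.275   0.0913] yaw y 90.25 tilt z [-0.0099  0.0058 -0.9999] F [-0.7  0.5 -1.5] w 0.478 gf 0.0 t 36.5 q6 -2.12
shift cm [-0.45 -0.35 -0.57] turn 0.004
```

```bash

python3 -m crank '[{"x":0,"y":0,"z":0,"turn":0},{"x":0,"y":0,"z":0,"turn":0}]' | grep -E 'pos|contact'
python3 to.py 0.5969 -0.2785 0.097 90
```

```text
tool_pos: [0.5984, -0.2785, 0.1009]
contact_force: [0.4, 0.1, 0.8]
pos [ 0.5984 -0.2785  0.1009] yaw y 90.28 tilt z [ 0.0043 -0.0027 -1.    ] F [0.4 0.1 0.8] w 0.48 gf 0.0 t 36.7 q6 -2.12
shift cm [0.15 0.   0.39] turn 0.005
```

```bash

python3 -m crank '[{"x":0,"y":-0.15,"z":0,"turn":0},{"x":0,"y":0,"z":0,"turn":0},{"x":0,"y":0,"z":0,"turn":0},{"x":0,"y":0,"z":0,"turn":0},{"x":0,"y":0,"z":0,"turn":0}]' 0| grep -E 'pos|contact|width'
python3 -m crank '[{"x":2.57,"y":0.32,"z":0,"turn":0},{"x":2.07,"y":1.56,"z":0,"turn":0},{"x":1.01,"y":2.38,"z":0,"turn":0}]'| grep -E 'pos|contact|width'
python3 -m crank '[{"x":-0.32,"y":2.57,"z":0,"turn":0},{"x":-1.56,"y":2.07,"z":0,"turn":0},{"x":-2.38,"y":1.01,"z":0,"turn":0}]'| grep -E 'pos|contact|width'
```

```text
tool_pos: [0.5985, -0.2801, 0.1006]
contact_force: [-2.2, 0.8, 7.6]
gripper_width: 0.229
tool_pos: [0.5417, -0.239, 0.1007]
contact_force: [11.2, -0.5, 1.2]
gripper_width: 0.228
tool_pos: [0.5841, -0.1808, 0.1007]
contact_force: [0.5, -14.7, 1.4]
gripper_width: 0.228
```

```bash

python3 -m crank '[{"x":-2.57,"y":-0.32,"z":0,"turn":0},{"x":-2.07,"y":-1.56,"z":0,"turn":0},{"x":-1.01,"y":-2.38,"z":0,"turn":0}]'| grep -E 'pos|contact'
python3 -m crank '[{"x":0.32,"y":-2.57,"z":0,"turn":0},{"x":1.56,"y":-2.07,"z":0,"turn":0},{"x":2.38,"y":-1.01,"z":0,"turn":0}]'| grep -E 'pos|contact'
python3 -m crank '[{"x":2.57,"y":0.32,"z":0,"turn":0},{"x":2.07,"y":1.56,"z":0,"turn":0},{"x":1.01,"y":2.38,"z":0,"turn":0}]'| grep -E 'pos|contact'
python3 -m crank '[{"x":-0.32,"y":2.57,"z":0,"turn":0},{"x":-1.56,"y":2.07,"z":0,"turn":0},{"x":-2.38,"y":1.01,"z":0,"turn":0}]'| grep -E 'pos|contact'
python3 -m crank '[{"x":-2.57,"y":-0.32,"z":0,"turn":0},{"x":-2.07,"y":-1.56,"z":0,"turn":0},{"x":-1.01,"y":-2.38,"z":0,"turn":0}]'| grep -E 'pos|contact'
python3 -m crank '[{"x":0.32,"y":-2.57,"z":0,"turn":0},{"x":1.56,"y":-2.07,"z":0,"turn":0},{"x":2.38,"y":-1.01,"z":0,"turn":0}]'| grep -E 'pos|contact'
python3 -m crank '[{"x":2.57,"y":0.32,"z":0,"turn":0},{"x":2.07,"y":1.56,"z":0,"turn":0},{"x":1.01,"y":2.38,"z":0,"turn":0}]'| grep -E 'pos|contact'
python3 - <<'E'
import numpy as np
p=np.radians(-172-15*np.arange(14)); x=-5*np.cos(p);y=5*np.sin(p)
print(np.c_[np.diff(x),np.diff(y)].round(2).tolist())
E
```

```text
tool_pos: [0.6411, -0.2228, 0.1005]
contact_force: [-13.6, 0.8, 13.0]
tool_pos: [0.5992, -0.2803, 0.1006]
contact_force: [-1.2, 12.0, 11.6]
tool_pos: [0.5417, -0.2389, 0.1007]
contact_force: [12.2, 0.2, 1.3]
tool_pos: [0.5841, -0.1808, 0.1007]
contact_force: [0.7, -14.7, 2.0]
tool_pos: [0.6411, -0.2228, 0.1005]
contact_force: [-14.7, -0.0, 13.1]
tool_pos: [0.5992, -0.2803, 0.1005]
contact_force: [0.1, 12.4, 11.2]
tool_pos: [0.5417, -0.2389, 0.1007]
contact_force: [11.9, 0.1, 0.5]
[[0.01, 1.31], [-0.33, 1.26], [-0.64, 1.14], [-0.91, 0.93], [-1.12, 0.66], [-1.26, 0.35], [-1.31, 0.01], [-1.26, -0.33], [-1.14, -0.64], [-0.93, -0.91], [-0.66, -1.12], [-0.35, -1.26], [-0.01, -1.31]]
```

```bash

python3 -m crank '[{"x":-0.32,"y":2.57,"z":0,"turn":0},{"x":-1.56,"y":2.07,"z":0,"turn":0},{"x":-2.38,"y":1.01,"z":0,"turn":0}]'| grep -E 'pos|contact'
python3 -m crank '[{"x":-1.31,"y":0.01,"z":0,"turn":0},{"x":-1.26,"y":-0.33,"z":0,"turn":0},{"x":-1.14,"y":-0.64,"z":0,"turn":0}]'| grep -E 'pos|contact'
python3 -m crank '[{"x":-0.93,"y":-0.91,"z":0,"turn":0},{"x":-0.66,"y":-1.12,"z":0,"turn":0}]'| grep -E 'pos|contact'
python3 -m crank '[{"x":-0.2,"y":-0.63,"z":0,"turn":0}]'| grep -E 'pos|contact'
python3 -m crank '[{"x":-0.15,"y":-0.63,"z":0,"turn":0}]'| grep -E 'pos|contact'
python3 -m crank '[{"x":-0.05,"y":-0.65,"z":0,"turn":0}]'| grep -E 'pos|contact'
```

```text
tool_pos: [0.5841, -0.1808, 0.1007]
contact_force: [-0.1, -13.7, 2.2]
tool_pos: [0.6216, -0.1907, 0.1006]
contact_force: [-4.6, -3.3, 8.1]
tool_pos: [0.6374, -0.2108, 0.1006]
contact_force: [-5.7, -0.2, 9.1]
tool_pos: [0.6396, -0.2175, 0.1006]
contact_force: [-3.3, 1.4, 7.7]
tool_pos: [0.6409, -0.2234, 0.1006]
contact_force: [-2.9, 0.4, 8.6]
tool_pos: [0.6414, -0.2296, 0.1006]
contact_force: [-3.1, 1.4, 7.4]
```

```bash

python3 -m crank '[{"x":0.05,"y":-0.6,"z":0,"turn":0}]'| grep -E 'pos|contact'
python3 -m crank '[{"x":0.1,"y":-0.5,"z":0,"turn":0}]'| grep -E 'pos|contact'
python3 -m crank '[{"x":0.1,"y":-0.4,"z":0,"turn":0}]'| grep -E 'pos|contact'
```

```text
tool_pos: [0.6411, -0.2352, 0.1006]
contact_force: [-0.5, 11.8, 9.1]
tool_pos: [0.641, -0.2358, 0.1006]
contact_force: [2.5, 22.9, 10.3]
tool_pos: [0.6409, -0.2362, 0.1006]
contact_force: [5.0, 31.8, 11.7]
```

Stop met where calculated. Hold, relax, release and lift clear.

```bash

python3 -m crank '[{"x":0,"y":0,"z":0,"turn":0},{"x":0,"y":0,"z":0,"turn":0},{"x":0,"y":0,"z":0,"turn":0},{"x":-0.1,"y":0.7,"z":0,"turn":0},{"x":0,"y":0,"z":0,"turn":0}]'| grep -E 'pos|contact'
python3 -m crank '[{"x":0,"y":0,"z":0,"turn":0},{"x":0,"y":0,"z":0,"turn":0},{"x":0,"y":0,"z":0,"turn":0},{"x":0,"y":0,"z":0,"turn":0}]' 48| grep -E 'pos|contact|width'
python3 -m crank '[{"x":0,"y":0,"z":-4,"turn":0},{"x":0,"y":0,"z":-4.5,"turn":0},{"x":0,"y":0,"z":-4,"turn":0},{"x":4.5,"y":0,"z":0,"turn":0},{"x":4.5,"y":0,"z":0,"turn":0}]' | grep -E 'pos|contact'
python3 -m crank '[{"x":4.5,"y":0,"z":0,"turn":0},{"x":4.5,"y":0,"z":0,"turn":0},{"x":0,"y":0,"z":0,"turn":0},{"x":0,"y":0,"z":0,"turn":0},{"x":0,"y":0,"z":0,"turn":0}]' | grep -E 'pos|contact'
python3 look.py l top;python3 - <<'E'
from geo import *
p,W,K,T=load('l_top'); z=W[...,2]
cv2.imwrite('pics/l_crop.png',cv2.resize(p[50:260,140:400,::-1],(743,600),interpolation=cv2.INTER_CUBIC))
for u in (230,260): print([(v,W[v,u].round(3).tolist()) for v in range(100,200) if .015<W[v,u,2]<.06][-2:])
v,u=np.mgrid[:384,:512]; b=(u>340)&(u<400)&(v>150)&(v<210)
g=W[b&(z>.115)&(z<.15)]; print('grip',g.mean(0),np.degrees(np.arctan2(g[:,1].mean()+.229,g[:,0].mean()-.590)))
E
```

```text
tool_pos: [0.6411, -0.2348, 0.1006]
contact_force: [2.3, 5.8, 6.2]
tool_pos: [0.6382, -0.2372, 0.097]
contact_force: [0.1, 0.0, -1.0]
gripper_width: 0.477
tool_pos: [0.5488, -0.2381, 0.2248]
contact_force: [-1.5, -0.5, -0.0]
tool_pos: [0.4592, -0.2381, 0.2228]
contact_force: [0.5, 0.3, -0.1]
[(133, [0.726, 0.122, 0.04]), (134, [0.725, 0.122, 0.03])]
[(135, [0.719, 0.042, 0.043]), (136, [0.719, 0.042, 0.031])]
grip [ 0.63905751 -0.23159602  0.13037867] -3.0291438059838676
```

View pics/l_crop.png

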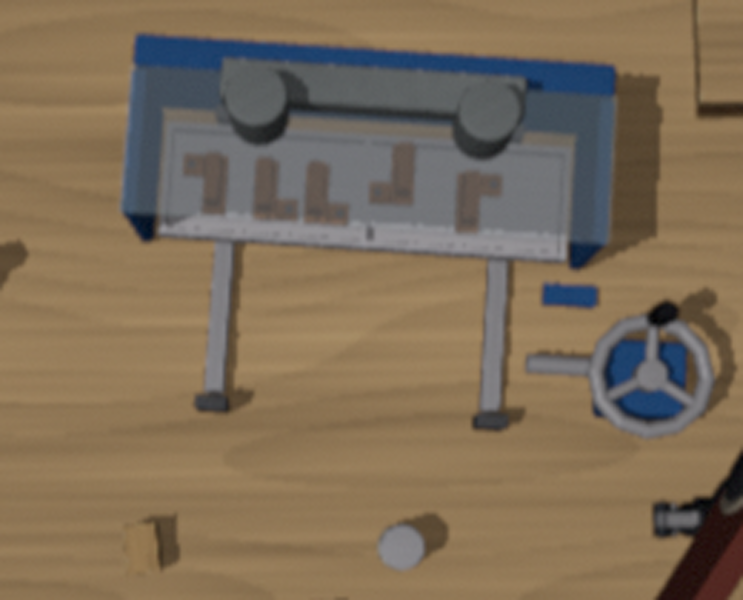

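The carriage is home: the wheel turned 1001° (139.8 mm) and the front edge moved 139 mm. All five brackets show through the hood at y≈185 px, the offcut (142,545) and jar (402,547) are untouched, and the arm is clear.

```bash
python3 -c "
from plant import manip
print(manip.job_done())"
```

```text
the job is handed in; nothing more can be done
None
```

The job is handed in, though no verdict came back. All five brackets present (three left-hand, two right-hand) lie flat, rib up, in their own trays, the carriage is back in on the boring stop, and the offcut and jar were not touched. One right-hand bracket ended about 2 cm off its slot near the divider, but flat and within the limits.

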